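# Gauge a batch of test bars with the touch probe

## Robot

A 6-joint arm with a two-finger parallel gripper is mounted at the origin on the work surface. World frame = base frame: x ahead of the robot, y to its left, z up, the work surface at z = 0. Lengths are in mm, angles in degrees, forces in N, time in s.
With the tool pointing down it reaches from about 325 to 875 mm from the base axis. Payload 4.4 kg.
Tool frame: the origin (TCP) lies on the centre line of the jaws, within the pads' length; the fingertips stand 11 mm ahead of it and the grasp point (between the pads) lies 8 mm behind it; y points along the fingers, x is the direction in which the jaws open and shut, and the axes are right-handed (so a half turn about y gives the same grasp; the last joint's range is limited). The gripper opens to 85 mm and grips with 20 to 120 N. Pads are 22 mm wide; open, the fingers measure 114 mm over their backs; the gripper's body (76 mm by 85 mm) begins 54 mm behind the grasp point. The pads swing forward as they close: fully open they stand 13 mm farther back than shut.
Start: joints at [65.46, 11.837, 88.321, -0, 79.842, -8.623], TCP at [157.698, 552.955, 242.282] pointing down, gripper open.
Joint ranges: [-156.59, 156.59], [-49.26, 127.26], [12.9, 141.05], [-63.56, 243.56], [4.71, 150.69], [-161.64, 161.64]. Speed limits (degrees/s): [159.86, 159.86, 180, 180, 180, 180].

## Interface

Orientations are given as a 3x3 rotation matrix whose columns are the frame's x, y, z axes.
In Python, from plant import r gives the robot as it stands.
- The arm moves only by the shell command python3 -m handwheel 'ROWS' [FORCE]. ROWS is JSON, a list of rows, each a list of 3 entries, a list of its own where there are three numbers: the shift along the tool's x, y, z in m, then the turn, a rotation vector about the tool's x, y, z in degrees, then the closure, from 0 (fully open) to 1 (shut). A call has 1 to 12 rows; each row shifts and turns the pose as measured when the row begins, along the tool's axes as they then stand; what a row does not reach is not made up. A row lasts 1/12 s, in which the tool goes at most 41.7 mm and 7.16 degrees, less where a joint would pass 70% of its speed; a pose out of reach is approached as far as the arm can. A call is refused whole if a number of a shift passes 0.0417 or a number of a turn 7.16, either way. A call with a gripper value outside its range is refused whole. The fingers move at their own pace and stop on an object; FORCE is the grip in N (left out, the last holds). Time passes only in rows, so rows that do not move let the fingers close. It gives the time, the measured TCP pose, the force and the opening at its end, in the units of the state.
- r.get_state(): the state, without advancing time (a new reading comes with each control period).
- r.grab_frame(name): name is "side" or "top"; returns the picture (420x560x3 uint8, blue, green, red); there is no depth.
- r.get_calibration(name): a dict with "vfov" (degrees; the focal length in pixels is half the picture's height over the tangent of half this angle, whatever the lens; pixels are square), "cx", "cy" (the principal point, pixels), "k1" (the pictures are not rectified: a ray, as slopes to the right and down, at radius r is drawn at 1 + k1 r^2 times it, then the intrinsics apply), "cam_to_world" (4x4, takes a point from camera to world coordinates). Camera axes: x right, y down, z forward; pixel columns grow to the right and rows downward; lengths in mm; the calibration is good to about 2 mm. A picture is of the moment at which its call begins. get_calibration takes no time and is no camera call.
- r.sign_off(): hands the job in, once; it reports no verdict.
Trained networks look in the newest picture that a camera, given by its name, has taken for a name from the list of things; names that differ only in an ending like _2 or _b are one class to them, and where a whole thing is asked for, a point or a joint stands for the part that bears it (a point fixed in the world has none). Each returns a list of dicts, best first, with "score" (0 to 1); they miss things now and then, are a little off and sometimes report something else, mostly with a low value. They report only what shows in the picture. A call takes as long as a camera call.
- r.find_in(target, camera): "at" ([x, y, z] in mm, in world coordinates, good to about 4 mm: the middle of the surface that is visible of it).
- r.masks_of(target, camera): "pixels" (420x560 bool, what is visible of it).
- r.place_of(target, camera): "at" ([x, y, z] in mm, in world coordinates, good to about 4 mm: a listed point, or the origin of a listed thing).
The state is a dict: "t": time; "qpos": joint angles; "joint_velocities": joint speeds; "tau": joint torques, N m; "tcp_pos": TCP position; "tcp_rot": TCP orientation; "ft_force": force on the tool from outside, world axes, zero at the start; "torque": the same for the moment, N m; "grip_width": finger opening in mm.
Only numpy, scipy, OpenCV 4.12 (cv2) and the standard library are available. Lean on these libraries where they do the work, as an engineer would, in place of code of your own. Each camera call takes 0.05 s, during which the arm holds its last target.

## Task

Gauge the batch of test bars: press the treadle switch fully down to its stop with the gripper to open the batch and let it up, take the hand probe from its stand, and hold its tip on the mark of the steel zero block and then on the mark of every test bar on the bench, from the longest to the shortest, pressing lightly for about a second each time. Then lay the probe back in both saddles of its stand and put all the bars in the tray, flat, mark up and not stacked; only when everything is away, press the treadle to its stop once more to store the batch, and let it up. Leave the other glassware and things where they stand.

Things in the scene. Friction and masses are not known exactly. Their poses are not given: they have to be found in the camera images.
- pedal: Treadle switch of the gauge, standing on the bench (fixed): black base plate 160 x 110 x 12 mm with a steel treadle hinged on it. Origin: centre of the underside; x points from the treadle's free (front) end to the hinge, z up. The hinge axis runs along y at x = +60 mm, z = 35 mm
- treadle (a joint): Angle of the sprung treadle: 0 = up (its front end highest), 0.26 rad = down on its stop (treadle level). It springs back by itself. Pushed at the pad point it needs about 2.5 N to start and 8 N at the stop
- treadle_pad (a point): The point to press: on top of the treadle's ribbed rubber pad, 100 mm from the hinge; about 68 mm above the bench when up, 43 mm when down. The treadle is 125 mm long, 84 mm wide, 8 mm thick
- probe: Hand probe, about 140 g, loose: square handle 130 x 22 x 22 mm along its x, with a stylus under its front (+x) end and a 70 mm wide, 14 mm long tail bar under its rear end (centre at x = -58 mm, reaching 16 mm below the handle). Origin: centre of the handle's underside; z up, the handle spans z = 0 to 22 mm. Grip it across the handle (22 mm) near the middle, between the saddles
- probe_tip (a point): Point of the stylus, at x = +57 mm, y = 0, z = -26 mm in the probe's frame; it is sprung and gives up to 5 mm upward (about 1 N to start, 3 N at its end)
- stand: Probe stand (fixed): base 110 x 60 x 5 mm, two saddles at x = +35 and -35 mm, 12 mm thick, 46 mm wide across y. Saddle floors 45 mm above the bench; ears 12 mm high leave a 32 mm gap for the handle. Origin: centre of the underside. Probe at home: origin 45 mm above the stand's, its x along the stand's x (as at the start; the other way round also counts)
- block: Zero block (fixed): bare steel square 50 x 50 x 14 mm. Origin: centre of the underside
- block_mark (a point): Centre of the zero block's test mark (black ring 12 mm across with a white centre), in the middle of its top face
- tray: Low aluminium tray (fixed), outside 200 (x) x 170 (y) x 16 mm, walls 5 mm thick. Origin: centre of the underside
- tray_in (a point): Centre of the tray's inner floor (190 x 160 mm inside); its axes are the tray's
- bar95: Aluminium test bar 95 x 30 x 12 mm, about 95 g, loose, the longest of the kinds; may be absent (None). Origin: centre of the underside, x along its length towards the marked end, z up
- bar95_mark (a point): Centre of that bar's test mark (black ring 12 mm across, white centre) on its top face, on its centre line, 12 mm from the end (x = +35.5 mm)
- bar75: Aluminium test bar 75 x 30 x 12 mm, about 75 g, loose, the second longest of the kinds; may be absent (None). Origin: centre of the underside, x along its length towards the marked end, z up
- bar75_mark (a point): Centre of that bar's test mark (black ring 12 mm across, white centre) on its top face, on its centre line, 12 mm from the end (x = +25.5 mm)
- bar55: Aluminium test bar 55 x 30 x 12 mm, about 55 g, loose, the third longest of the kinds; may be absent (None). Origin: centre of the underside, x along its length towards the marked end, z up
- bar55_mark (a point): Centre of that bar's test mark (black ring 12 mm across, white centre) on its top face, on its centre line, 12 mm from the end (x = +15.5 mm)
- bar38: Aluminium test bar 38 x 30 x 12 mm, about 38 g, loose, the shortest of the kinds; may be absent (None). Origin: centre of the underside, x along its length towards the marked end, z up
- bar38_mark (a point): Centre of that bar's test mark (black ring 12 mm across, white centre) on its top face, on its centre line, 12 mm from the end (x = +7.0 mm)
- beaker: Glass beaker, 68 mm wide, 85 mm tall; bystander. Origin: centre of the underside
- reagent: Amber reagent bottle, 66 mm wide, 150 mm tall; bystander. Origin: centre of the underside
- jar: White jar, 60 mm wide, 75 mm tall; bystander. Origin: centre of the underside
- vial: Small glass vial, 28 mm wide, 55 mm tall; bystander. Origin: centre of the underside
- weight: Brass calibration weight, 26 mm wide, 40 mm tall, among the bars; bystander. Origin: centre of the underside
- dish: Low glass dish, 84 mm wide, 14 mm tall; bystander. Origin: centre of the underside

How it is judged:
By the outcome, as a careful person would: the job done as asked, in the order asked, and still so for the second after the job is handed in, with the robot touching nothing.
Of bar95, bar75, bar55, bar38 only 2 to 4 are there at a start; the rules pass over those that are not, and their reading is None.
At some moment in a run one of bar95, bar75, bar55, bar38 may be knocked a few centimetres aside while the robot is not near it.
Once in a run the grip may slacken for a moment while it holds something.
It also fails if it takes over 210 s, if anything falls off the work surface, if the arm or the gripper's body presses on something with over 40 N, if the wrist force passes 120 N, or if a joint passes its speed limit or range.

## Working session

There is one attempt and no reset: what is moved stays moved. The work goes in short steps, Python scripts to look and compute and a shell command to move; the robot and the scene stay as the last step left them, time stands still between calls to the robot, and variables do not carry over. Pictures are saved under pics/ and viewed, and the job is handed in when it is done.

```bash
ls; mkdir -p pics; python3 - <<'E'
from plant import r
import cv2
s=r.get_state();print({k:s[k] for k in ('t','tcp_pos','tcp_rot','ft_force','grip_width')})
for c in('side','top'):
    cv2.imwrite(f'pics/{c}0.png',r.grab_frame(c)); k=r.get_calibration(c);print(k)
    for n in 'treadle_pad probe probe_tip stand block_mark tray_in bar95_mark bar75_mark bar55_mark bar38_mark bar95 bar75 bar55 bar38 beaker reagent jar vial weight dish pedal'.split():
        print(c,n,[(round(d['score'],2),[round(float(v)) for v in d['at']]) for d in r.place_of(n,c)][:3])
E
```

```text
pics
{'t': 0.0, 'tcp_pos': array([157.37136069, 552.27909287, 241.13365767]), 'tcp_rot': array([[ 2.74208483e-01, -9.71448833e-04, -9.61669779e-01],
       [ 9.61667618e-01, -2.07145372e-03,  2.74209960e-01],
       [-2.25843539e-03, -9.99997383e-01,  3.66200702e-04]]), 'ft_force': array([ 0.14925003, -0.49778676,  0.11831928]), 'grip_width': 85.26064468597708}
{'vfov': 49.65376127068929, 'cx': 274.325791502295, 'cy': 206.8018690620552, 'k1': -0.01675540438574487, 'cam_to_world': array([[-8.68063629e-01, -3.81936314e-01,  3.17159564e-01,
         2.90537291e+02],
       [-4.96423868e-01,  6.74704011e-01, -5.46203113e-01,
         5.27705014e+02],
       [-5.37402618e-03, -6.31584634e-01, -7.75288314e-01,
         8.56423388e+02],
       [ 0.00000000e+00,  0.00000000e+00,  0.00000000e+00,
         1.00000000e+00]])}
side treadle_pad [(0.73, [452, 345, 66])]
side probe [(0.82, [409, 152, 47])]
side probe_tip []
side stand [(0.9, [403, 155, 2]), (0.18, [726, 303, 1])]
side block_mark [(0.88, [401, -154, 13]), (0.57, [791, -102, 4])]
side tray_in [(0.83, [511, -373, 4])]
side bar95_mark 
[... 1256 characters left out ...]
tip [(0.35, [675, 146, 4])]
top stand [(0.87, [399, 149, 0])]
top block_mark [(0.69, [404, -148, 12])]
top tray_in [(0.63, [401, -154, 1])]
top bar95_mark []
top bar75_mark [(0.67, [654, 130, 13])]
top bar55_mark [(0.48, [681, -21, 10]), (0.34, [401, 149, 0]), (0.34, [737, -309, 0])]
top bar38_mark []
top bar95 [(0.75, [677, 142, 2])]
top bar75 [(0.75, [677, 142, 2])]
top bar55 [(0.75, [677, 142, 2])]
top bar38 [(0.75, [677, 142, 2])]
top beaker [(0.65, [792, -99, 6]), (0.57, [401, -153, 0])]
top reagent [(0.75, [798, 64, 0])]
top jar [(0.97, [739, -308, 1])]
top vial [(0.51, [728, 301, -1])]
top weight [(0.49, [584, -91, -3])]
top dish [(0.92, [407, 4, 1])]
top pedal [(0.96, [486, 342, 1])]
```

View pics/side0.png

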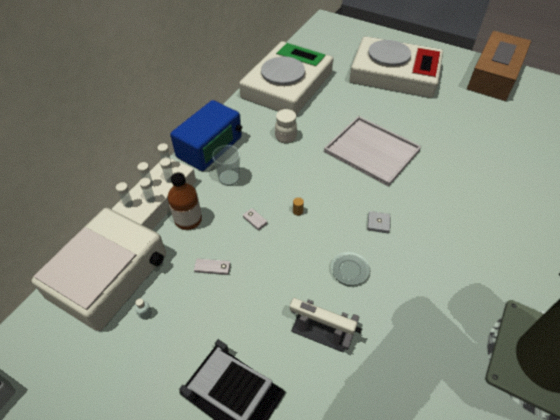

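View pics/top0.png

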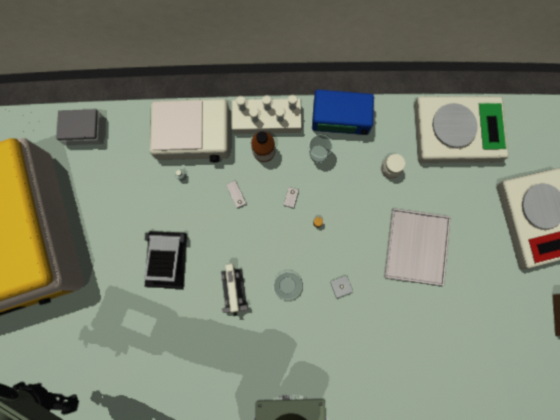

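The side view shows two bars, at (212,267) and (255,219). The probe is on its stand at (325,318), the treadle at (235,385), the zero block at (379,221) and the tray at (372,150). Next I'll measure the axes and lengths from the masks.

```bash
cat > h.py <<'E'
from plant import r
import numpy as np, cv2
def K(c):
    k=r.get_calibration(c); f=210/np.tan(np.radians(k['vfov']/2)); return k,f
def ray(c,uv):
    k,f=K(c); uv=np.atleast_2d(np.asarray(uv,float)); d=(uv-[k['cx'],k['cy']])/f
    p=d.copy()
    for _ in range(20): p=d/(1+k['k1']*(p**2).sum(1,keepdims=True))
    return p
def to_world(c,uv,z):
    k,f=K(c);p=ray(c,uv);M=k['cam_to_world'];R,o=M[:3,:3],M[:3,3]
    v=np.c_[p,np.ones(len(p))]@R.T
    return o+v*((z-o[2])/v[:,2])[:,None]
def proj(c,P):
    k,f=K(c);M=k['cam_to_world'];q=(np.atleast_2d(P)-M[:3,3])@M[:3,:3];s=q[:,:2]/q[:,2:]
    return s*(1+k['k1']*(s**2).sum(1,keepdims=True))*f+[k['cx'],k['cy']]
def rect(c,m,z):
    m=np.asarray(m,np.uint8);cs,_=cv2.findContours(m,cv2.RETR_EXTERNAL,cv2.CHAIN_APPROX_NONE)
    ct=max(cs,key=cv2.contourArea)[:,0,:]
    w=to_world(c,ct,z)[:,:2].astype(np.float32); (x,y),(a,b),an=cv2.minAreaRect(w)
    if a<b:a,b,an=b,a,an+90
    return [round(float(v),1) for v in(x,y,a,b,((an+90)%180)-90)]
E
python3 - <<'E'
from h import *
for c in('side','top'):
    im=r.grab_frame(c)
    for n,z in [('bar75',8),('bar55',8),('block',8),('tray',8),('probe',62),('stand',5),('pedal',6),('treadle',50)]:
        for d in r.masks_of(n,c)[:3]: print(c,n,round(d['score'],2),rect(c,d['pixels'],z),int(d['pixels'].sum()))
im=r.grab_frame('side')
print(proj('side',[[409,152,67],[450,345,66]]))
def crop(c,u,v,w,h,s,nm):
    im=r.grab_frame(c)[v:v+h,u:u+w]; cv2.imwrite(nm,cv2.resize(im,None,fx=s,fy=s,interpolation=cv2.INTER_CUBIC))
crop('side',170,180,230,170,3.4,'pics/s1.png')
crop('top',130,150,240,170,3.3,'pics/t1.png')
E
```

```text
side bar75 0.74 [660.0, -17.0, 59.8, 31.3, -20.6] 262
side bar75 0.73 [674.4, 141.9, 72.7, 31.1, 23.7] 403
side bar55 0.74 [660.0, -17.0, 59.8, 31.3, -20.6] 262
side bar55 0.73 [674.4, 141.9, 72.7, 31.1, 23.7] 403
side block 0.58 [401.7, -151.8, 55.4, 44.8, -72.4] 350
side tray 0.62 [509.3, -377.7, 207.8, 189.3, -9.5] 3701
side probe 0.89 [400.4, 147.2, 142.4, 73.0, -8.1] 1273
side stand 0.88 [401.5, 161.8, 107.6, 40.2, 5.7] 1014
side pedal 0.81 [491.9, 340.3, 166.7, 123.6, -5.3] 4990
side pedal 0.52 [661.3, -19.1, 61.5, 35.1, -18.0] 293
side treadle 0.95 [487.2, 342.9, 118.5, 90.5, -2.6] 3346
side treadle 0.31 [480.7, 347.9, 158.9, 117.3, -3.8] 5025
top bar75 0.64 [670.8, 141.8, 77.4, 32.1, 25.7] 279
top bar75 0.59 [657.3, -16.1, 57.2, 30.8, -16.9] 206
top bar75 0.22 [408.1, 0.4, 78.4, 78.0, 88.7] 659
top bar55 0.64 [670.8, 141.8, 77.4, 32.1, 25.7] 279
top bar55 0.59 [657.3, -16.1, 57.2, 30.8, -16.9] 206
top bar55 0.22 [408.1, 0.4, 78.4, 78.0, 88.7] 659
top block 0.75 [400.0, -151.2, 50.8, 48.6, -69.9] 311
top tray 0.91 [506.8, -374.2, 205.7, 176.7, -10.0] 4214
top probe 0.88 [397.6, 138.8, 136.5, 64.4, -3.2] 502
top probe 0.23 [405.5, 127.3, 95.4, 21.7, 4.2] 427
top stand 0.78 [406.7, 133.7, 99.8, 22.7, 5.9] 422
top pedal 0.77 [487.5, 348.0, 164.0, 125.8, -3.8] 2272
top pedal 0.46 [406.9, 132.2, 99.9, 25.4, 6.5] 479
top treadle 0.72 [660.2, 138.3, 74.0, 31.1, 25.7] 265
top treadle 0.69 [484.3, 344.0, 120.0, 85.6, -7.1] 1281
[[320.96096493 312.81148903]
 [248.5417959  393.63821783]]
```

```bash
ls pics
```

```text
s1.png
side0.png
t1.png
top0.png
```

View pics/s1.png

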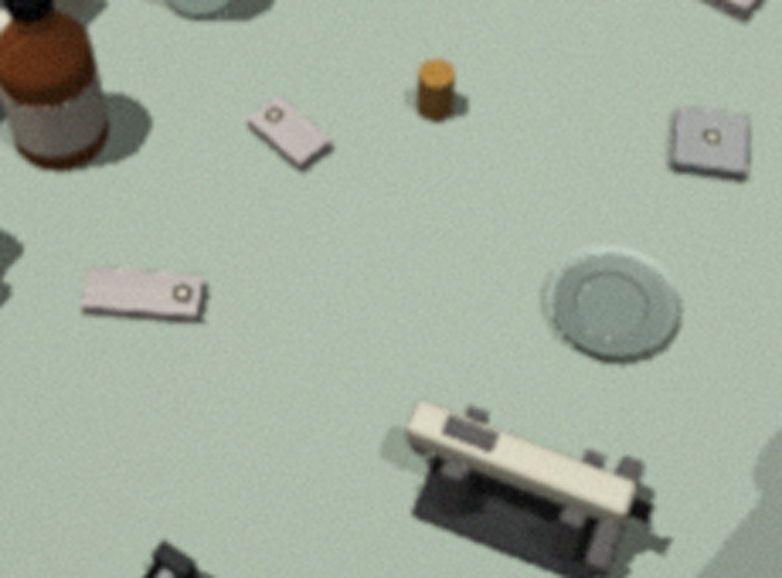

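View pics/t1.png

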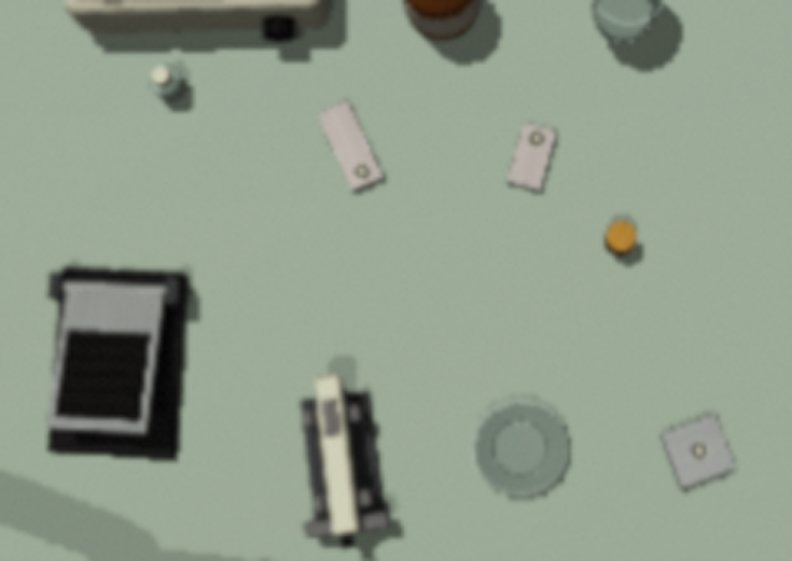

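The images show two bars: bar75 at about (672,141) and bar55 at about (659,-17). The stylus end of the probe points away from the robot. Next I'll refine the axes and work out the first move.

```bash
cat >> h.py <<'E'
def go(x,y,z,yaw=None):
    s=r.get_state();p=np.array(s['tcp_pos']);R=np.array(s['tcp_rot'])
    d=R.T@(np.array([x,y,z])-p)/1000
    print('t',round(s['t'],2),'pos',p.round(1),'yawx',round(np.degrees(np.arctan2(R[1,0],R[0,0])),2),'tilt y',R[:,1].round(4),'F',np.round(s['ft_force'],1),'w',round(s['grip_width'],1))
    print('  shift tool m',d.round(4),'|d|',round(np.linalg.norm(d),4))
    # rotation vector (tool) to vertical, given yaw of tool x
    if yaw is None: yaw=np.degrees(np.arctan2(R[1,0],R[0,0]))
    a=np.radians(yaw);X=np.array([np.cos(a),np.sin(a),0]);Y=np.array([0,0,-1.]);T=np.c_[X,Y,np.cross(X,Y)]
    rv=cv2.Rodrigues(R.T@T)[0].ravel();print('  turn deg',np.degrees(rv).round(2))
    print('  shift after turn',(T.T@(np.array([x,y,z])-p)/1000).round(4))
E
python3 - <<'E'
from h import *
a=to_world('side',[[292.6,302.6],[355.9,327.1]],67);b=to_world('top',[[229.4,265.2],[234.2,311.2]],67)
for w in(a,b):
    d=w[0]-w[1];print(w.round(1),np.hypot(*d[:2]),np.degrees(np.arctan2(d[1],d[0])),w.mean(0))
go(454,345,130)
E
```

```text
[[465.6 159.7  67. ]
 [340.3 146.   67. ]] 126.02071825057942 6.256922486727308 [402.92947693 152.83396664  67.        ]
[[463.2 155.1  67. ]
 [339.8 143.4  67. ]] 123.91264490752054 5.409105439851105 [401.49662472 149.21716256  67.        ]
t 3.25 pos [157.7 553.  242.3] yawx 74.08 tilt y [-0. -0. -1.] F [-0.9  0.3 -0.1] w 85.0
  shift tool m [-0.1187  0.1123 -0.342 ] |d| 0.379
  turn deg [-0. -0. -0.]
  shift after turn [-0.1187  0.1123 -0.342 ]
```

```bash
python3 -m handwheel '[[[-0.012,0.008,-0.034],[0,0,0],1],[[-0.012,0.011,-0.034],[0,0,0],1],[[-0.012,0.011,-0.034],[0,0,0],1],[[-0.012,0.011,-0.034],[0,0,0],1],[[-0.012,0.011,-0.034],[0,0,0],1],[[-0.012,0.011,-0.034],[0,0,0],1],[[-0.012,0.011,-0.034],[0,0,0],1],[[-0.012,0.011,-0.034],[0,0,0],1],[[-0.012,0.011,-0.034],[0,0,0],1],[[-0.012,0.011,-0.034],[0,0,0],1],[[0,0,0],[0,0,0],1],[[0,0,0],[0,0,0],1]]' 30; python3 -c "
from h import *
go(453,345,90)"
```

```text
t: 4.25
tcp_pos: [465.8, 341.0, 133.2]
tcp_rot: [[0.267, 0.005, -0.964], [0.964, 0.011, 0.267], [0.012, -1.0, -0.002]]
ft_force: [0.0, -0.6, 0.4]
grip_width: -0.1
t 4.25 pos [465.8 341.  133.2] yawx 74.49 tilt y [ 0.0054  0.0113 -0.9999] F [ 0.  -0.6  0.4] w -0.1
  shift tool m [-0.0001  0.0432  0.0135] |d| 0.0453
  turn deg [ 0.13 -0.    0.71]
  shift after turn [0.0005 0.0432 0.0134]
```

```bash
python3 -m handwheel '[[[0,0.02,0.006],[0,0,0.7],1],[[0,0.02,0.006],[0,0,0],1],[[0,0,0],[0,0,0],1],[[0,0,0],[0,0,0],1]]'; python3 -m handwheel '[[[0,0.006,0],[0,0,0],1],[[0,0.006,0],[0,0,0],1],[[0,0,0],[0,0,0],1],[[0,0,0],[0,0,0],1]]'; python3 -c "
from h import *
go(453,345,54)"
```

```text
t: 4.58
tcp_pos: [455.2, 345.9, 94.4]
tcp_rot: [[0.268, 0.006, -0.963], [0.963, 0.001, 0.268], [0.003, -1.0, -0.005]]
ft_force: [0.9, 0.7, -0.1]
grip_width: -0.2
t: 4.92
tcp_pos: [455.8, 348.7, 85.1]
tcp_rot: [[0.265, 0.01, -0.964], [0.964, 0.004, 0.265], [0.007, -1.0, -0.009]]
ft_force: [-0.1, -0.1, 0.4]
grip_width: 0.2
t 4.92 pos [455.8 348.7  85.1] yawx 74.65 tilt y [ 0.0103  0.004  -0.9999] F [-0.1 -0.1  0.4] w 0.2
  shift tool m [-0.0045  0.031   0.002 ] |d| 0.0314
  turn deg [ 0.51 -0.    0.38]
  shift after turn [-0.0043  0.0311  0.0017]
```

```bash
python3 -m handwheel '[[[0,0.007,0],[0,0,0],1],[[0,0.007,0],[0,0,0],1],[[0,0.007,0],[0,0,0],1],[[0,0,0],[0,0,0],1]]';python3 -m handwheel '[[[0,0.006,0],[0,0,0],1],[[0,0.004,0],[0,0,0],1],[[0,0,0],[0,0,0],1],[[0,0,0],[0,0,0],1]]'; python3 -c "
from h import *
go(453,345,54)
cv2.imwrite('pics/p1.png',cv2.resize(r.grab_frame('side')[300:420,150:330],None,fx=4,fy=4))"
```

```text
t: 5.25
tcp_pos: [458.1, 350.3, 65.2]
tcp_rot: [[0.265, 0.015, -0.964], [0.964, 0.007, 0.265], [0.011, -1.0, -0.013]]
ft_force: [0.0, -0.2, 3.1]
grip_width: 0.3
t: 5.58
tcp_pos: [458.7, 350.9, 56.1]
tcp_rot: [[0.265, 0.015, -0.964], [0.964, 0.008, 0.265], [0.012, -1.0, -0.012]]
ft_force: [-2.0, -0.4, 5.8]
grip_width: 0.1
t 5.58 pos [458.7 350.9  56.1] yawx 74.63 tilt y [ 0.0148  0.0079 -0.9999] F [-2.  -0.4  5.8] w 0.1
  shift tool m [-0.0072  0.002   0.0039] |d| 0.0085
  turn deg [ 0.69 -0.    0.66]
  shift after turn [-0.0072  0.0021  0.0039]
```

View pics/p1.png

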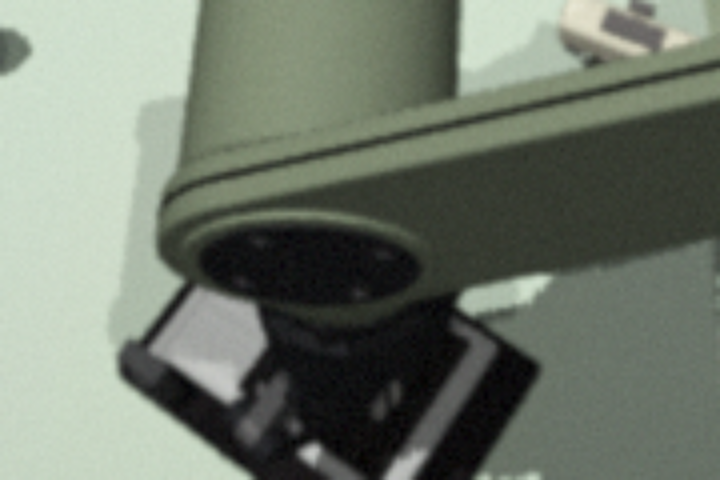

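```bash
python3 -m handwheel '[[[0,0.003,0],[-0.7,0,-0.7],1],[[0,0,0],[0,0,0],1]]';python3 -m handwheel '[[[0,0.002,0],[0,0,0],1],[[0,0,0],[0,0,0],1]]';python3 -m handwheel '[[[0,0.002,0],[0,0,0],1],[[0,0,0],[0,0,0],1]]'
```

```text
t: 5.8
tcp_pos: [459.3, 351.2, 54.4]
tcp_rot: [[0.265, 0.031, -0.964], [0.964, 0.017, 0.265], [0.025, -0.999, -0.025]]
ft_force: [-1.7, -0.3, 5.7]
grip_width: -0.0
t: 5.97
tcp_pos: [459.4, 351.3, 53.7]
tcp_rot: [[0.265, 0.031, -0.964], [0.964, 0.017, 0.265], [0.024, -0.999, -0.025]]
ft_force: [-2.7, -0.7, 5.6]
grip_width: -0.1
t: 6.13
tcp_pos: [459.5, 351.3, 53.1]
tcp_rot: [[0.265, 0.03, -0.964], [0.964, 0.016, 0.265], [0.024, -0.999, -0.025]]
ft_force: [-1.8, -0.6, 5.8]
grip_width: 0.2
```

```bash
python3 -m handwheel '[[[0,0.003,0],[0,0,0],1],[[0,0.003,0],[0,0,0],1]]';python3 -m handwheel '[[[0,0.004,0],[0,0,0],1],[[0,0.004,0],[0,0,0],1]]'
```

```text
t: 6.3
tcp_pos: [459.5, 351.4, 48.9]
tcp_rot: [[0.265, 0.029, -0.964], [0.964, 0.016, 0.265], [0.023, -0.999, -0.024]]
ft_force: [-4.3, -2.1, 14.6]
grip_width: -0.0
t: 6.47
tcp_pos: [459.6, 351.6, 48.0]
tcp_rot: [[0.264, 0.026, -0.964], [0.964, 0.013, 0.264], [0.02, -1.0, -0.021]]
ft_force: [-13.0, -7.6, 34.1]
grip_width: -0.3
```

```bash
python3 -m handwheel '[[[0,-0.004,0],[0,0,0],1],[[0,-0.01,0],[0.8,0,0.8],1],[[0,-0.015,0],[0.8,0,0.8],1],[[0,-0.025,0],[0,0,0],1],[[0,-0.03,0],[0,0,0],1],[[0,-0.03,0],[0,0,0],1],[[0,-0.02,0],[0,0,0],1],[[0,0,0],[0,0,0],1]]'; python3 -c "
from h import *
go(402,151,150,97)
cv2.imwrite('pics/p2.png',cv2.resize(r.grab_frame('side')[290:420,150:400],None,fx=3,fy=3))
for c in ('side','top'):
  r.grab_frame(c)
  for n in ('treadle_pad','probe','stand'): print(c,n,[(round(d['score'],2),np.round(d['at'])) for d in r.place_of(n,c)][:2])
"
```

```text
t: 7.13
tcp_pos: [463.5, 351.4, 190.9]
tcp_rot: [[0.264, -0.003, -0.964], [0.964, -0.008, 0.264], [-0.009, -1.0, 0.001]]
ft_force: [0.5, 0.4, 0.7]
grip_width: -0.3
t 7.13 pos [463.5 351.4 190.9] yawx 74.67 tilt y [-0.0032 -0.0082 -1.    ] F [0.5 0.4 0.7] w -0.3
  shift tool m [-0.2092  0.0427  0.0063] |d| 0.2136
  turn deg [ -0.15 -22.33  -0.48]
  shift after turn [-0.1915  0.0409  0.0855]
side treadle_pad [(0.58, array([454., 345.,  69.]))]
side probe [(0.57, array([409., 152.,  47.]))]
side stand [(0.79, array([403., 155.,  -1.]))]
top treadle_pad [(0.66, array([456., 344.,  67.]))]
top probe [(0.84, array([405., 155.,  42.]))]
top stand [(0.57, array([401., 148.,  -0.]))]
```

View pics/p2.png

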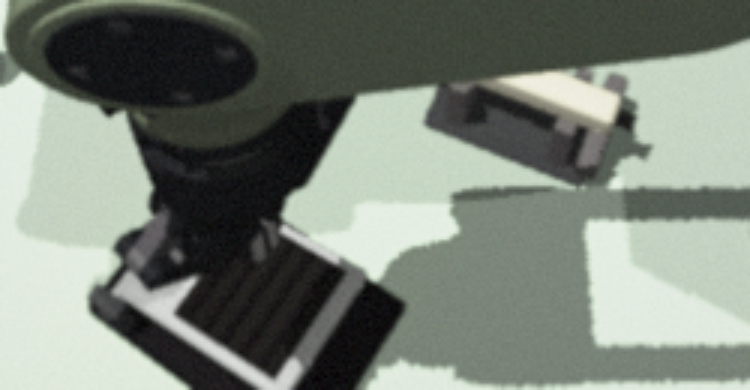

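The treadle has sprung back up. Next I'll go to the probe with the jaw axis across the handle (yaw 96°).

```bash
python3 -m handwheel '[[[0,0,0],[0,-5.4,0],0],[[0,0,0],[0,-5.4,0],0],[[0,0,0],[0,-5.4,0],0],[[0,0,0],[0,-5.4,0],0],[[0,0,0],[0,0,0],0]]'; python3 -c "
from h import *
go(403,152,130,96)"
```

```text
t: 8.0
tcp_pos: [458.3, 348.7, 180.2]
tcp_rot: [[-0.127, -0.02, -0.992], [0.992, -0.017, -0.127], [-0.014, -1.0, 0.022]]
ft_force: [-0.5, -0.3, -0.0]
grip_width: 60.6
t 8.0 pos [458.3 348.7 180.2] yawx 97.29 tilt y [-0.0199 -0.0171 -0.9997] F [-0.5 -0.3 -0. ] w 60.6
  shift tool m [-0.1874  0.0546  0.0786] |d| 0.2104
  turn deg [-1.24  1.28 -0.84]
  shift after turn [-0.1899  0.0502  0.0756]
```

```bash
python3 -m handwheel '[[[-0.031,0.008,0.0128],[-0.6,0.6,-0.4],0],[[-0.031,0.008,0.0128],[-0.6,0.6,-0.4],0],[[-0.031,0.008,0.0128],[0,0,0],0],[[-0.031,0.008,0.0128],[0,0,0],0],[[-0.031,0.008,0.0128],[0,0,0],0],[[-0.031,0.008,0.0128],[0,0,0],0],[[0,0,0],[0,0,0],0],[[0,0,0],[0,0,0],0]]'; python3 -c "
from h import *
go(403,152,90,96)
cv2.imwrite('pics/p3.png',cv2.resize(r.grab_frame('side')[230:400,250:450],None,fx=3.5,fy=3.5))"
```

```text
t: 8.67
tcp_pos: [398.0, 150.1, 127.8]
tcp_rot: [[-0.088, -0.001, -0.996], [0.996, 0.001, -0.088], [0.001, -1.0, 0.001]]
ft_force: [0.9, -0.1, -0.8]
grip_width: 85.1
t 8.67 pos [398.  150.1 127.8] yawx 95.06 tilt y [-8.0e-04  1.2e-03 -1.0e+00] F [ 0.9 -0.1 -0.8] w 85.1
  shift tool m [ 0.0014  0.0378 -0.0051] |d| 0.0382
  turn deg [-0.04 -0.94  0.08]
  shift after turn [ 0.0014  0.0378 -0.0051]
```

View pics/p3.png

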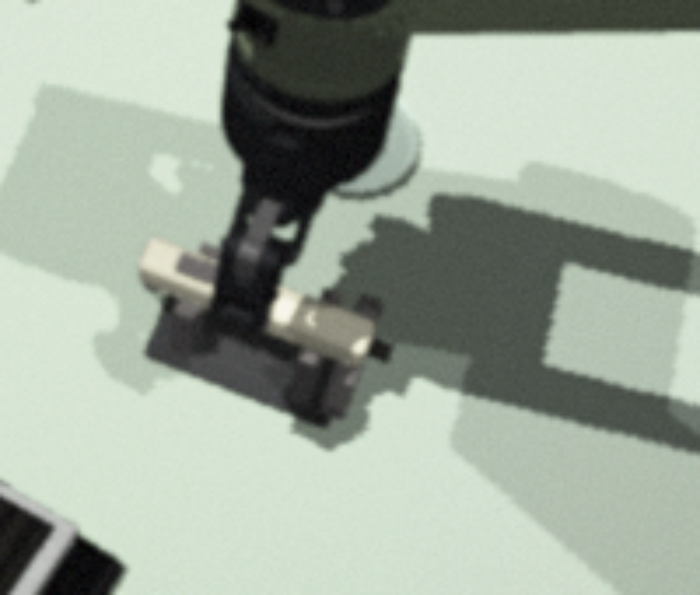

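The jaws straddle the handle between the saddles, so I'll descend and grip.

```bash
python3 -m handwheel '[[[0.001,0.02,-0.005],[0,-0.9,0],0],[[0,0.02,0],[0,0,0],0],[[0,0.018,0],[0,0,0],0],[[0,0.015,0],[0,0,0],0],[[0,0,0],[0,0,0],0],[[0,0,0],[0,0,0],0]]'; python3 -c "
from h import *
go(403,152,48,96)"
```

```text
t: 9.22
tcp_pos: [410.6, 158.4, 56.0]
tcp_rot: [[-0.105, 0.01, -0.994], [0.994, 0.004, -0.105], [0.003, -1.0, -0.011]]
ft_force: [-0.9, 0.4, 0.6]
grip_width: 85.1
t 9.22 pos [410.6 158.4  56. ] yawx 96.05 tilt y [ 0.0104  0.0044 -0.9999] F [-0.9  0.4  0.6] w 85.1
  shift tool m [-0.0055  0.0079  0.0083] |d| 0.0127
  turn deg [0.62 0.05 0.19]
  shift after turn [-0.0055  0.008   0.0082]
```

```bash
python3 -m handwheel '[[[-0.005,0.008,0.008],[0.6,0,0.2],0],[[0,0,0],[0,0,0],0],[[0,0,0],[0,0,0],0]]'; python3 -c "
from h import *
go(403,152,48,96)"
```

```text
t: 9.47
tcp_pos: [405.1, 154.0, 49.4]
tcp_rot: [[-0.107, 0.004, -0.994], [0.994, 0.0, -0.107], [-0.0, -1.0, -0.004]]
ft_force: [0.8, 0.3, 0.0]
grip_width: 85.6
t 9.47 pos [405.1 154.   49.4] yawx 96.16 tilt y [ 3.7e-03  2.0e-04 -1.0e+00] F [0.8 0.3 0. ] w 85.6
  shift tool m [-0.0018  0.0014  0.0023] |d| 0.0032
  turn deg [ 0.21  0.16 -0.01]
  shift after turn [-0.0018  0.0014  0.0023]
```

```bash
python3 -m handwheel '[[[-0.002,0.001,0.002],[0,0,0],0.3],[[0,0,0],[0,0,0],0.6],[[0,0,0],[0,0,0],0.8],[[0,0,0],[0,0,0],1],[[0,0,0],[0,0,0],1],[[0,0,0],[0,0,0],1],[[0,0,0],[0,0,0],1],[[0,0,0],[0,0,0],1]]' 80; python3 -c "
from h import *
go(403,152,48,96)
cv2.imwrite('pics/p4.png',cv2.resize(r.grab_frame('side')[230:400,250:450],None,fx=3.5,fy=3.5))"
```

```text
t: 10.13
tcp_pos: [405.1, 151.7, 50.9]
tcp_rot: [[-0.106, 0.009, -0.994], [0.994, 0.001, -0.106], [0.0, -1.0, -0.009]]
ft_force: [0.2, 0.3, 0.9]
grip_width: 20.7
t 10.13 pos [405.1 151.7  50.9] yawx 96.09 tilt y [ 0.0093  0.0012 -1.    ] F [0.2 0.3 0.9] w 20.7
  shift tool m [0.0005 0.0029 0.0021] |d| 0.0037
  turn deg [0.54 0.09 0.01]
  shift after turn [0.0005 0.0029 0.0021]
```

View pics/p4.png

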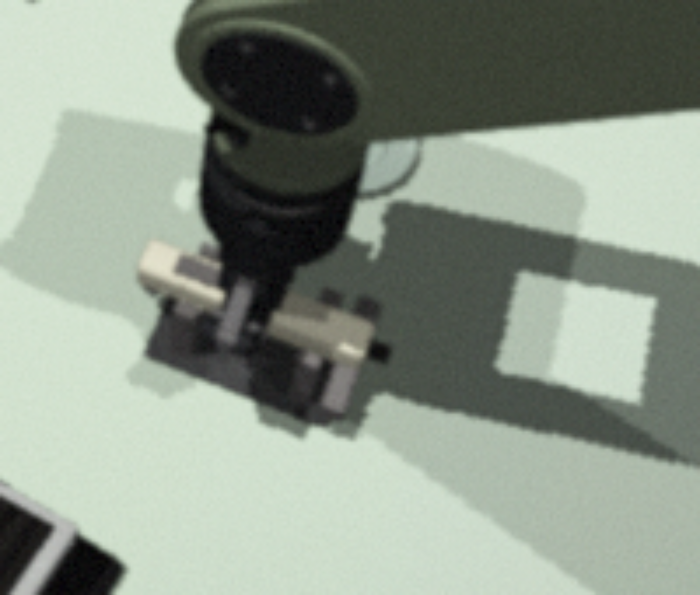

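Gripped (about 22 mm). The return pose to remember is TCP (405,152,50.9), yaw 96.1. Now I'll lift.

```bash
python3 -m handwheel '[[[0,-0.006,0],[0,0,0],1],[[0,-0.01,0],[0,0,0],1],[[0,-0.012,0],[0,0,0],1],[[0,-0.015,0],[0,0,0],1],[[0,-0.02,0],[0,0,0],1],[[0,-0.02,0],[0,0,0],1],[[0,-0.015,0],[0,0,0],1],[[0,0,0],[0,0,0],1],[[0,0,0],[0,0,0],1]]'; python3 -c "
from h import *
go(344,-158,140,96)
cv2.imwrite('pics/p5.png',cv2.resize(r.grab_frame('side')[200:400,200:450],None,fx=3,fy=3))
for c in ('side','top'):
  r.grab_frame(c)
  for n in ('probe_tip','probe','bar75_mark','bar55_mark','bar75','block_mark'): print(c,n,[(round(d['score'],2),np.round(d['at'])) for d in r.place_of(n,c)][:2])
"
```

```text
t: 10.93
tcp_pos: [399.9, 151.1, 151.6]
tcp_rot: [[-0.106, -0.001, -0.994], [0.994, -0.0, -0.106], [-0.0, -1.0, 0.001]]
ft_force: [0.0, 0.1, -2.2]
grip_width: 20.6
t 10.93 pos [399.9 151.1 151.6] yawx 96.1 tilt y [-8.e-04 -2.e-04 -1.e+00] F [ 0.   0.1 -2.2] w 20.6
  shift tool m [-0.3014  0.0117  0.0884] |d| 0.3143
  turn deg [-0.05  0.1  -0.  ]
  shift after turn [-0.3015  0.0116  0.0879]
side probe_tip [(0.53, array([672., 143.,   1.]))]
side probe [(0.62, array([400., 153., 149.])), (0.52, array([659., -18.,  -2.]))]
side bar75_mark [(0.84, array([649., 132.,  14.]))]
side bar55_mark [(0.62, array([674., -21.,  13.]))]
side bar75 [(0.9, array([672., 141.,   1.])), (0.56, array([660., -18.,  -3.]))]
side block_mark [(0.59, array([ 403., -153.,   14.]))]
top probe_tip [(0.33, array([ 400., -146.,   14.])), (0.27, array([ 510., -374.,    8.]))]
top probe []
top bar75_mark [(0.39, array([798.,  64.,   0.]))]
top bar55_mark [(0.75, array([681., -22.,   9.]))]
top bar75 [(0.81, array([675., 142.,   4.])), (0.77, array([662., -19.,  -2.]))]
top block_mark [(0.8, array([ 404., -146.,   13.])), (0.47, array([795.,  61.,   1.]))]
```

View pics/p5.png

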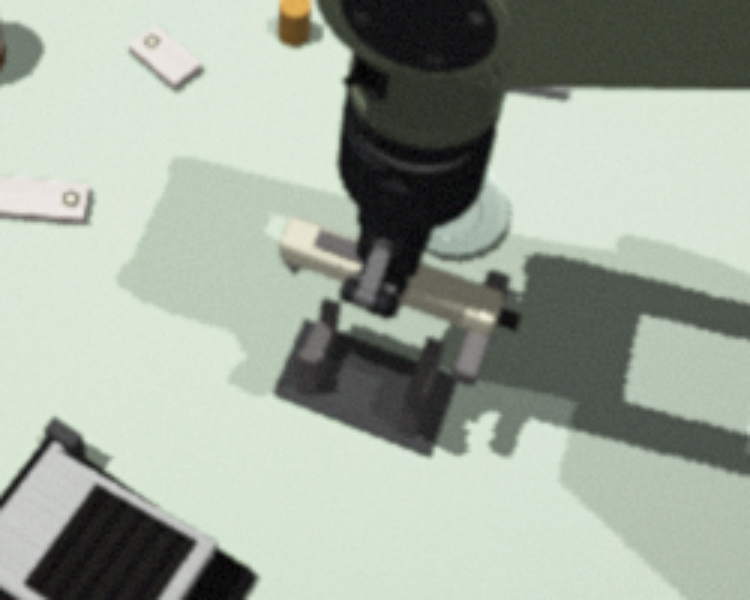

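```bash
python3 -c "
from h import *
w=to_world('side',[[295.3,277.3],[366,303.3]],167.7);d=w[0]-w[1];print(w.round(1),np.hypot(*d[:2]),np.degrees(np.arctan2(d[1],d[0])),w.mean(0))
# marks: pixels in side from initial crop, top crop
for c,u in (('side',[[170+182/3.4,180+293/3.4],[170+274/3.4,180+115/3.4]]),('top',[[130+362/3.3,150+171/3.3],[130+536/3.3,150+138/3.3]])): print(to_world(c,u,12).round(1))
for c,u in (('side',[[170+711/3.4,180+136/3.4]]),('top',[[130+699/3.3,150+451/3.3]])): print(to_world(c,u,14).round(1))
"
```

```text
[[462.1 161.7 167.7]
 [336.1 147.4 167.7]] 126.83266129770703 6.468045430845433 [399.12979758 154.53493705 167.7       ]
[[649.4 131.4  12. ]
 [674.3 -20.8  12. ]]
[[646.6 130.1  12. ]
 [672.4 -21.1  12. ]]
[[ 402.3 -151.9   14. ]]
[[ 399.5 -152.4   14. ]]
```

```bash
python3 -m handwheel '[[[-0.03,0,0.009],[0,0,0],1],[[-0.03,0,0.009],[0,0,0],1],[[-0.03,0,0.009],[0,0,0],1],[[-0.03,0,0.009],[0,0,0],1],[[-0.03,0,0.009],[0,0,0],1],[[-0.03,0,0.009],[0,0,0],1],[[-0.03,0,0.009],[0,0,0],1],[[-0.03,0,0.009],[0,0,0],1],[[-0.03,0,0.009],[0,0,0],1],[[-0.03,0,0.009],[0,0,0],1],[[0,0,0],[0,0,0],1],[[0,0,0],[0,0,0],1]]'; python3 -c "
from h import *
go(344.8,-158.2,80,96)"
```

```text
t: 12.68
tcp_pos: [343.7, -170.7, 154.6]
tcp_rot: [[-0.112, 0.01, -0.994], [0.994, -0.005, -0.112], [-0.006, -1.0, -0.009]]
ft_force: [0.1, 0.1, -2.6]
grip_width: 20.5
t 12.68 pos [ 343.7 -170.7  154.6] yawx 96.43 tilt y [ 0.01   -0.0046 -0.9999] F [ 0.1  0.1 -2.6] w 20.5
  shift tool m [ 0.0127  0.0746 -0.0018] |d| 0.0757
  turn deg [ 0.54  0.43 -0.32]
  shift after turn [ 0.0123  0.0746 -0.0024]
```

```bash
python3 -m handwheel '[[[0.006,0.02,-0.001],[0.3,0.4,-0.3],1],[[0.006,0.02,-0.001],[0.3,0,0],1],[[0,0.02,0],[0,0,0],1],[[0,0.014,0],[0,0,0],1],[[0,0,0],[0,0,0],1],[[0,0,0],[0,0,0],1]]'; python3 -c "
from h import *
go(344.8,-158.2,60,96)
for c in ('side','top'):
  im=r.grab_frame(c)
  u,v=proj(c,[401,-152,14])[0].astype(int)
  cv2.imwrite('pics/b_%s.png'%c,cv2.resize(im[max(0,v-60):v+60,u-80:u+80],None,fx=4,fy=4,interpolation=cv2.INTER_CUBIC));print(c,u,v)
"
```

```text
t: 13.18
tcp_pos: [347.5, -156.0, 80.2]
tcp_rot: [[-0.107, 0.004, -0.994], [0.994, -0.003, -0.107], [-0.003, -1.0, -0.003]]
ft_force: [-0.4, -0.3, -1.1]
grip_width: 20.6
t 13.18 pos [ 347.5 -156.    80.2] yawx 96.17 tilt y [ 0.0035 -0.0025 -1.    ] F [-0.4 -0.3 -1.1] w 20.6
  shift tool m [-0.0018  0.0202  0.003 ] |d| 0.0205
  turn deg [ 0.19  0.17 -0.16]
  shift after turn [-0.0019  0.0202  0.0029]
side 379 220
top 341 286
```

View pics/b_side.png

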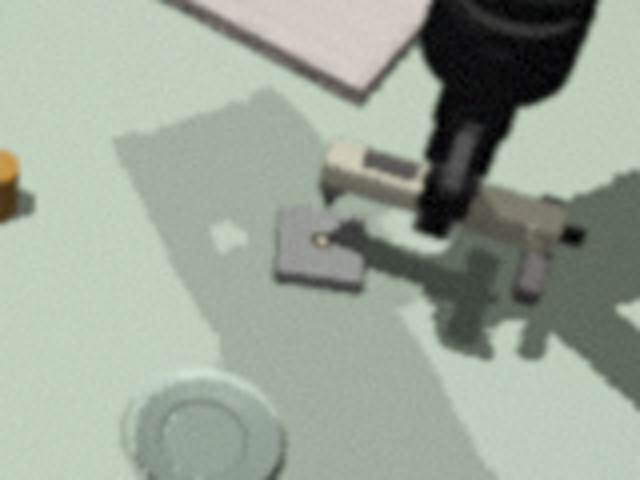

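View pics/b_top.png

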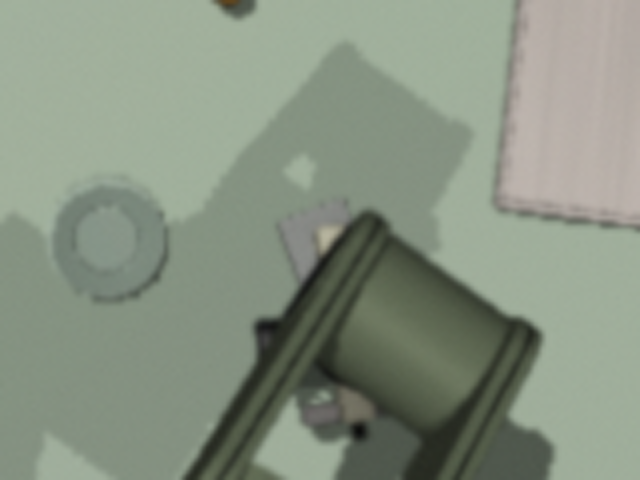

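```bash
python3 -c "
from h import *
print(to_world('side',[[299+331/4,160+203/4]],48.3),to_world('side',[[299+321/4,160+240/4]],14))
print('expected tip px (crop)',(proj('side',[[347.5+56.2,-156+6.2,48.3]])-[299,160])*4)
"
```

```text
[[ 402.3503278  -152.14377176   48.3       ]] [[ 402.0338013  -152.05293809   14.        ]]
expected tip px (crop) [[327.25885594 204.88595811]]
```

```bash
python3 -m handwheel '[[[-0.001,0.012,0.001],[0,0,0],1],[[0,0.012,0.001],[0,0,0],1],[[0,0,0],[0,0,0],1],[[0,0,0],[0,0,0],1]]'; python3 -c "
from h import *
go(346.8,-157,44,96)
im=r.grab_frame('side');cv2.imwrite('pics/b2.png',cv2.resize(im[180:250,340:440],None,fx=7,fy=7,interpolation=cv2.INTER_CUBIC))
"
```

```text
t: 13.62
tcp_pos: [350.5, -159.9, 61.2]
tcp_rot: [[-0.109, 0.014, -0.994], [0.994, -0.01, -0.109], [-0.012, -1.0, -0.013]]
ft_force: [0.4, -0.2, -1.0]
grip_width: 20.7
t 13.62 pos [ 350.5 -159.9   61.2] yawx 96.27 tilt y [ 0.0139 -0.0104 -0.9998] F [ 0.4 -0.2 -1. ] w 20.7
  shift tool m [0.0035 0.0172 0.0036] |d| 0.0179
  turn deg [ 0.73  0.28 -0.68]
  shift after turn [0.0033 0.0172 0.0034]
```

View pics/b2.png

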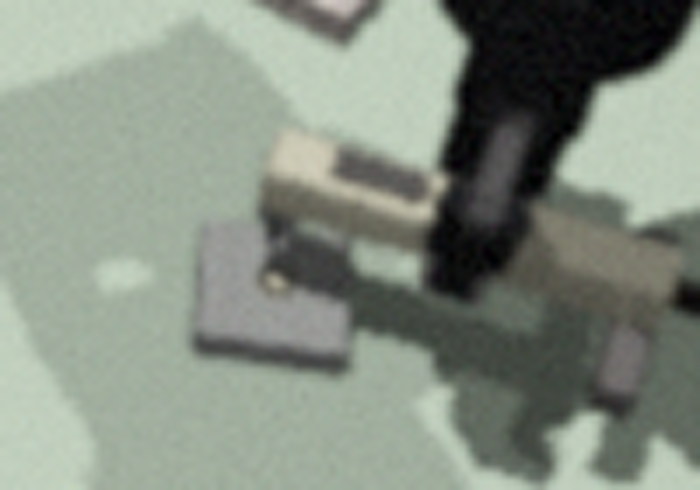

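```bash
python3 -m handwheel '[[[0.003,0.002,0.003],[0.7,0.3,-0.7],1],[[0,0.006,0.001],[0,0,0],1],[[0,0,0],[0,0,0],1],[[0,0,0],[0,0,0],1]]'; python3 -c "
from h import *
go(346.8,-157,44,96)
im=r.grab_frame('side');cv2.imwrite('pics/b3.png',cv2.resize(im[180:250,340:440],None,fx=7,fy=7,interpolation=cv2.INTER_CUBIC))
"
```

```text
t: 14.0
tcp_pos: [348.1, -158.7, 55.5]
tcp_rot: [[-0.104, 0.004, -0.995], [0.995, -0.002, -0.104], [-0.003, -1.0, -0.004]]
ft_force: [-0.1, 0.5, -1.9]
grip_width: 20.7
t 14.0 pos [ 348.1 -158.7   55.5] yawx 95.96 tilt y [ 0.0042 -0.0023 -1.    ] F [-0.1  0.5 -1.9] w 20.7
  shift tool m [0.0018 0.0115 0.0012] |d| 0.0117
  turn deg [ 0.23 -0.04 -0.16]
  shift after turn [0.0018 0.0115 0.0012]
```

View pics/b3.png

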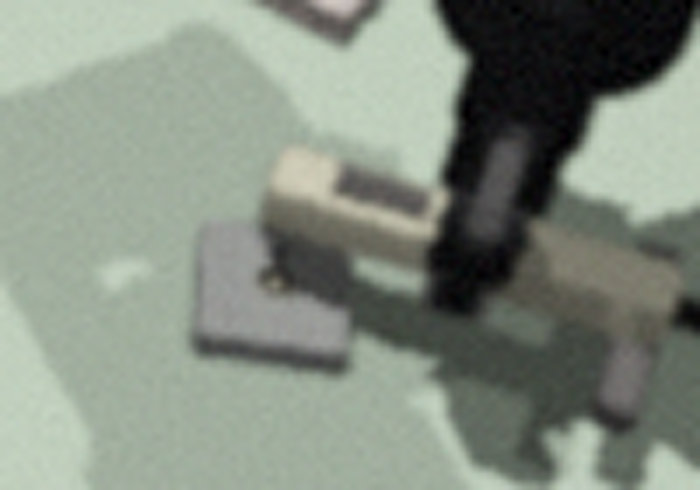

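```bash
python3 -m handwheel '[[[0.001,0.005,0.002],[0.2,0,-0.2],1],[[0,0.004,0.001],[0,0,0],1],[[0,0,0],[0,0,0],1]]'; python3 -c "
from h import *
go(346.8,-157,44,96)"
```

```text
t: 14.3
tcp_pos: [345.1, -158.2, 46.0]
tcp_rot: [[-0.104, 0.001, -0.995], [0.995, 0.0, -0.104], [0.0, -1.0, -0.001]]
ft_force: [0.2, 0.1, -1.9]
grip_width: 20.8
t 14.3 pos [ 345.1 -158.2   46. ] yawx 95.96 tilt y [ 9.e-04  4.e-04 -1.e+00] F [ 0.2  0.1 -1.9] w 20.8
  shift tool m [ 0.001   0.002  -0.0018] |d| 0.0029
  turn deg [ 0.05 -0.04  0.02]
  shift after turn [ 0.001   0.002  -0.0018]
```

```bash
python3 -m handwheel '[[[0.001,0.002,-0.001],[0,0,0],1],[[0,0.001,0],[0,0,0],1]]'; python3 -c "
from h import *
go(346.8,-157,44,96)
im=r.grab_frame('side');cv2.imwrite('pics/b4.png',cv2.resize(im[180:250,340:440],None,fx=7,fy=7,interpolation=cv2.INTER_CUBIC))
print([np.round(r.get_state()['ft_force'],1) for _ in range(1)])"
```

```text
t: 14.47
tcp_pos: [346.2, -157.3, 42.8]
tcp_rot: [[-0.103, 0.001, -0.995], [0.995, 0.0, -0.103], [0.0, -1.0, -0.001]]
ft_force: [-1.3, 0.4, 0.5]
grip_width: 20.8
t 14.47 pos [ 346.2 -157.3   42.8] yawx 95.92 tilt y [ 1.2e-03  3.0e-04 -1.0e+00] F [-1.3  0.4  0.5] w 20.8
  shift tool m [ 0.0002 -0.0012 -0.0006] |d| 0.0013
  turn deg [ 0.07 -0.08  0.01]
  shift after turn [ 0.0002 -0.0012 -0.0006]
[array([0.3, 0.8, 0.3])]
```

View pics/b4.png

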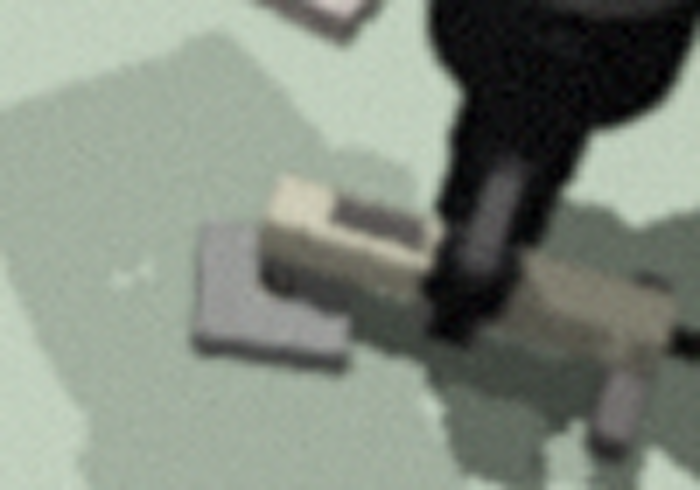

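```bash
python3 -m handwheel '[[[0,0,0],[0,0,0],1],[[0,0,0],[0,0,0],1],[[0,0,0],[0,0,0],1],[[0,0,0],[0,0,0],1],[[0,0,0],[0,0,0],1],[[0,0,0],[0,0,0],1],[[0,0,0],[0,0,0],1],[[0,0,0],[0,0,0],1]]';python3 -m handwheel '[[[0,0.0005,0],[0,0,0],1],[[0,0,0],[0,0,0],1],[[0,0,0],[0,0,0],1],[[0,0,0],[0,0,0],1],[[0,0,0],[0,0,0],1],[[0,0,0],[0,0,0],1],[[0,0,0],[0,0,0],1]]'; python3 -c "
from h import *
go(346.8,-157,44,96)"
```

```text
t: 15.18
tcp_pos: [346.4, -157.2, 43.3]
tcp_rot: [[-0.104, 0.001, -0.995], [0.995, 0.0, -0.104], [0.0, -1.0, -0.001]]
ft_force: [-0.8, 0.7, 0.1]
grip_width: 20.9
t: 15.77
tcp_pos: [346.4, -157.2, 42.8]
tcp_rot: [[-0.104, 0.001, -0.995], [0.995, 0.0, -0.104], [0.0, -1.0, -0.001]]
ft_force: [-0.0, 0.2, 0.3]
grip_width: 20.7
t 15.77 pos [ 346.4 -157.2   42.8] yawx 95.97 tilt y [ 1.1e-03  3.0e-04 -1.0e+00] F [-0.   0.2  0.3] w 20.7
  shift tool m [ 0.0002 -0.0012 -0.0004] |d| 0.0013
  turn deg [ 0.07 -0.03  0.01]
  shift after turn [ 0.0002 -0.0012 -0.0004]
```

The zero block was held about 1.3 s at around 2 N. I'll lift and go on to bar75.

```bash
python3 -m handwheel '[[[0,-0.006,0],[0,0,0],1],[[0,-0.015,0],[0,0,0],1],[[0,-0.025,0],[0,0,0],1],[[0,-0.025,0],[0,0,0],1],[[0,-0.015,0],[0,0,0],1],[[0,0,0],[0,0,0],1]]'; python3 -c "
from h import *
r.grab_frame('side')
for n in ('bar75_mark','bar55_mark','bar75','bar55'): print(n,[(round(d['score'],2),np.round(d['at'])) for d in r.place_of(n,'side')][:2])
go(593.5,126,110,96)"
```

```text
t: 16.27
tcp_pos: [343.8, -155.7, 131.1]
tcp_rot: [[-0.104, -0.005, -0.995], [0.995, 0.004, -0.104], [0.005, -1.0, 0.005]]
ft_force: [0.7, -0.5, -1.4]
grip_width: 20.8
bar75_mark [(0.76, array([648., 132.,  12.])), (0.53, array([488., 345.,   0.]))]
bar55_mark [(0.68, array([674., -23.,  12.]))]
bar75 [(0.74, array([673., 142.,  -1.]))]
bar55 [(0.74, array([673., 142.,  -1.]))]
t 16.52 pos [ 340.8 -153.4  126.6] yawx 95.94 tilt y [-0.0129  0.0104 -0.9999] F [ 0.5 -0.1 -1. ] w 20.7
  shift tool m [ 0.2516  0.0162 -0.2805] |d| 0.3771
  turn deg [-0.67 -0.06  0.67]
  shift after turn [ 0.2515  0.0166 -0.2805]
```

```bash
python3 -m handwheel '[[[0.0225,0,-0.025],[-0.6,0,0.6],1],[[0.0225,0,-0.025],[0,0,0],1],[[0.0225,0,-0.025],[0,0,0],1],[[0.0225,0,-0.025],[0,0,0],1],[[0.0225,0,-0.025],[0,0,0],1],[[0.0225,0,-0.025],[0,0,0],1],[[0.0225,0,-0.025],[0,0,0],1],[[0.0225,0,-0.025],[0,0,0],1],[[0.0225,0,-0.025],[0,0,0],1],[[0.0225,0,-0.025],[0,0,0],1],[[0,0,0],[0,0,0],1],[[0,0,0],[0,0,0],1]]'; python3 -c "
from h import *
go(593.5,126,80,96)"
```

```text
t: 17.52
tcp_pos: [565.2, 107.6, 101.6]
tcp_rot: [[-0.094, -0.037, -0.995], [0.996, 0.005, -0.094], [0.008, -0.999, 0.036]]
ft_force: [-1.3, -0.1, -2.5]
grip_width: 20.8
t 17.52 pos [565.2 107.6 101.6] yawx 95.41 tilt y [-0.0366  0.0047 -0.9993] F [-1.3 -0.1 -2.5] w 20.8
  shift tool m [ 0.0155  0.0207 -0.0307] |d| 0.0401
  turn deg [-2.06 -0.58  0.48]
  shift after turn [ 0.0154  0.0216 -0.0301]
```

```bash
python3 -m handwheel '[[[0.008,0.005,-0.015],[-1,-0.5,0.3],1],[[0.008,0.005,-0.015],[-1,0,0.2],1],[[0,0,0],[0,0,0],1],[[0,0,0],[0,0,0],1]]'; python3 -c "
from h import *
go(593.5,126,80,96)
im=r.grab_frame('side');cv2.imwrite('pics/c1.png',cv2.resize(im[215:315,170:310],None,fx=5,fy=5,interpolation=cv2.INTER_CUBIC))"
```

```text
t: 17.85
tcp_pos: [588.2, 125.1, 83.6]
tcp_rot: [[-0.103, -0.014, -0.995], [0.995, -0.002, -0.103], [-0.001, -1.0, 0.014]]
ft_force: [-0.9, 0.2, -2.1]
grip_width: 20.8
t 17.85 pos [588.2 125.1  83.6] yawx 95.91 tilt y [-0.0135 -0.0025 -0.9999] F [-0.9  0.2 -2.1] w 20.8
  shift tool m [ 0.0004  0.0035 -0.0055] |d| 0.0065
  turn deg [-0.79 -0.09 -0.06]
  shift after turn [ 0.0004  0.0036 -0.0054]
```

View pics/c1.png

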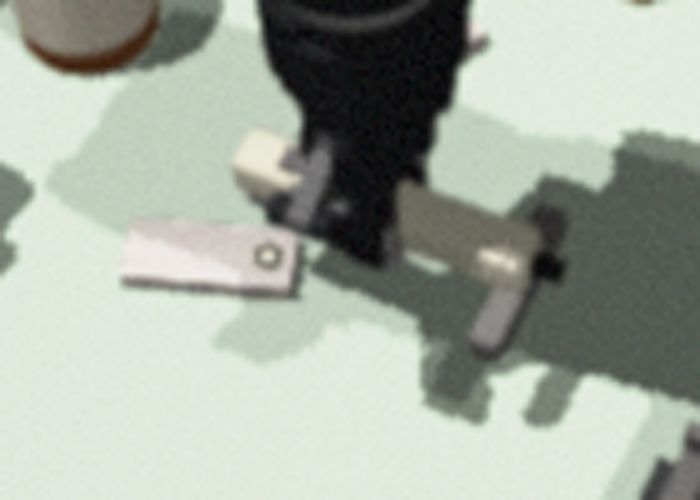

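```bash
python3 -m handwheel '[[[0,0.012,-0.005],[-0.7,0,0],1],[[0,0.01,0],[0,0,0],1],[[0,0,0],[0,0,0],1],[[0,0,0],[0,0,0],1]]'; python3 -c "
from h import *
go(593.5,126,50,96)
im=r.grab_frame('side');cv2.imwrite('pics/c2.png',cv2.resize(im[215:315,170:310],None,fx=5,fy=5,interpolation=cv2.INTER_CUBIC))"
```

```text
t: 18.23
tcp_pos: [589.4, 122.0, 60.1]
tcp_rot: [[-0.099, -0.006, -0.995], [0.995, -0.002, -0.099], [-0.001, -1.0, 0.007]]
ft_force: [0.0, -0.6, -2.5]
grip_width: 20.7
t 18.23 pos [589.4 122.   60.1] yawx 95.69 tilt y [-0.0064 -0.0021 -1.    ] F [ 0.  -0.6 -2.5] w 20.7
  shift tool m [ 0.0036  0.0101 -0.0045] |d| 0.0116
  turn deg [-0.38 -0.31 -0.08]
  shift after turn [ 0.0036  0.0101 -0.0045]
```

View pics/c2.png

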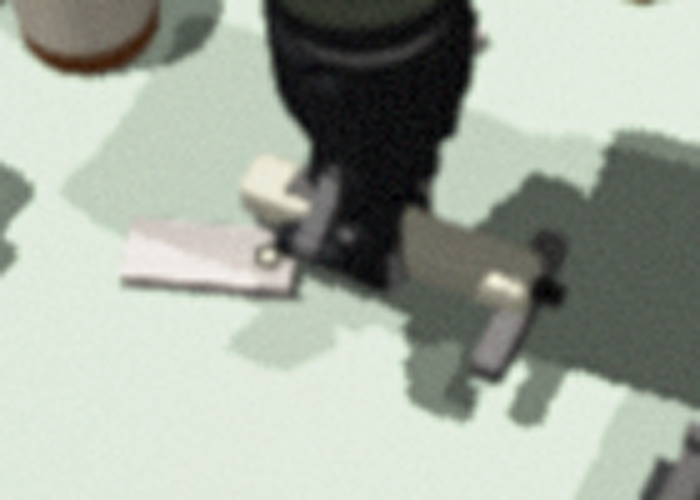

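```bash
python3 -c "
from h import *
print(to_world('side',[[170+282/5,215+240/5]],28.2),to_world('side',[[170+266/5,215+256/5]],12))
print((proj('side',[[589.4+55.7,122+5.2,28.2]])-[170,215])*5)"
python3 -m handwheel '[[[0.003,0.004,-0.004],[-0.3,-0.3,0],1],[[0,0,0],[0,0,0],1],[[0,0,0],[0,0,0],1]]'; python3 -c "
from h import *
go(593.5,126,50,96)
im=r.grab_frame('side');cv2.imwrite('pics/c3.png',cv2.resize(im[230:300,190:290],None,fx=7,fy=7,interpolation=cv2.INTER_CUBIC))"
```

```text
[[641.60149965 129.39864757  28.2       ]] [[650.00200119 131.84484271  12.        ]]
[[278.03272328 232.76287686]]
t: 18.53
tcp_pos: [593.4, 125.1, 56.9]
tcp_rot: [[-0.104, -0.0, -0.995], [0.995, -0.002, -0.104], [-0.002, -1.0, 0.0]]
ft_force: [-0.2, 0.0, -2.4]
grip_width: 20.6
t 18.53 pos [593.4 125.1  56.9] yawx 95.98 tilt y [-1.0e-04 -1.6e-03 -1.0e+00] F [-0.2  0.  -2.4] w 20.6
  shift tool m [ 0.0009  0.0069 -0.0001] |d| 0.007
  turn deg [-0.01 -0.02 -0.09]
  shift after turn [ 0.0009  0.0069 -0.0001]
```

View pics/c3.png

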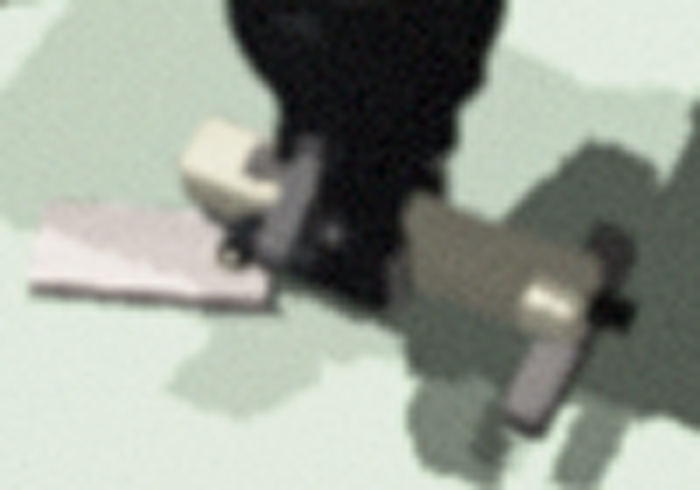

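```bash
python3 -c "
from h import *
print((proj('side',[[649.1,130.3,25],[649.1,130.3,12],[650,131.8,12],[646,130,25]])-[190,230])*7)"
```

```text
[[233.71313656 228.46624875]
 [237.59405934 250.91979776]
 [232.4859622  253.2949371 ]
 [242.66631433 231.99606158]]
```

```bash
python3 -m handwheel '[[[0.001,0.004,-0.002],[0,0,0],1],[[0,0,0],[0,0,0],1],[[0,0,0],[0,0,0],1]]'; python3 -c "
from h import *
go(595.5,126,50,96)
im=r.grab_frame('side');cv2.imwrite('pics/c4.png',cv2.resize(im[245:285,205:255],None,fx=14,fy=14,interpolation=cv2.INTER_CUBIC))
print((proj('side',[[650,131.8,12],[650,131.8,21]])-[205,245])*14)"
```

```text
t: 18.83
tcp_pos: [596.2, 126.8, 53.4]
tcp_rot: [[-0.105, 0.002, -0.995], [0.995, -0.001, -0.105], [-0.002, -1.0, -0.001]]
ft_force: [0.7, 0.9, -2.3]
grip_width: 20.5
t 18.83 pos [596.2 126.8  53.4] yawx 96.0 tilt y [ 0.0016 -0.0013 -1.    ] F [ 0.7  0.9 -2.3] w 20.5
  shift tool m [-0.0007  0.0034  0.0008] |d| 0.0036
  turn deg [ 0.08  0.   -0.09]
  shift after turn [-0.0007  0.0034  0.0008]
[[254.97192441 296.58987421]
 [249.53927674 265.61668274]]
```

View pics/c4.png

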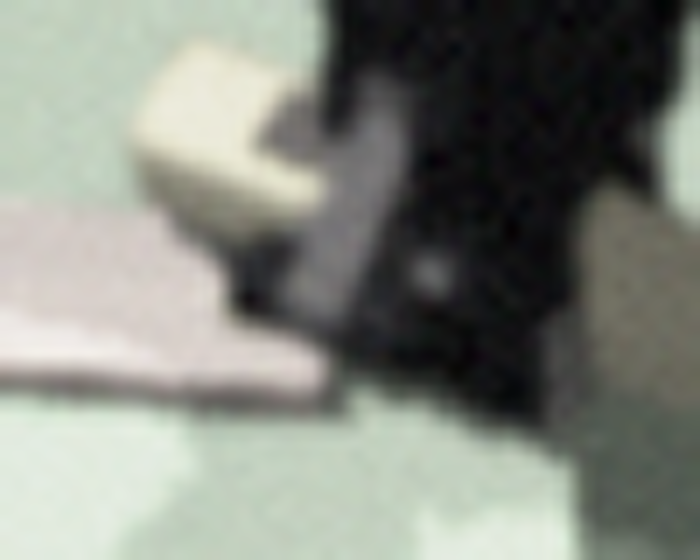

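```bash
python3 -m handwheel '[[[0,0.004,0.001],[0,0,0],1],[[0,0.003,0],[0,0,0],1],[[0,0,0],[0,0,0],1]]'; python3 -c "
from h import *
go(594.7,126.6,42,96)"
```

```text
t: 19.13
tcp_pos: [595.2, 126.7, 45.9]
tcp_rot: [[-0.105, 0.002, -0.994], [0.994, -0.001, -0.105], [-0.002, -1.0, -0.002]]
ft_force: [-0.4, -0.1, -2.0]
grip_width: 20.6
t 19.13 pos [595.2 126.7  45.9] yawx 96.01 tilt y [ 0.0018 -0.0014 -1.    ] F [-0.4 -0.1 -2. ] w 20.6
  shift tool m [-0.0001  0.0039  0.0005] |d| 0.004
  turn deg [ 0.1   0.01 -0.09]
  shift after turn [-0.0001  0.0039  0.0005]
```

```bash
python3 -m handwheel '[[[0,0.003,0.0005],[0,0,0],1],[[0,0.002,0],[0,0,0],1]]'; python3 -c "
from h import *
go(594.7,126.6,42,96)
im=r.grab_frame('side');cv2.imwrite('pics/c5.png',cv2.resize(im[245:285,205:255],None,fx=14,fy=14,interpolation=cv2.INTER_CUBIC))"
```

```text
t: 19.3
tcp_pos: [595.1, 126.7, 40.9]
tcp_rot: [[-0.105, 0.003, -0.995], [0.995, -0.001, -0.105], [-0.002, -1.0, -0.003]]
ft_force: [-1.5, 0.2, 1.8]
grip_width: 20.9
t 19.3 pos [595.1 126.7  40.9] yawx 96.01 tilt y [ 0.0028 -0.0013 -1.    ] F [-1.5  0.2  1.8] w 20.9
  shift tool m [-0.     -0.0011  0.0004] |d| 0.0011
  turn deg [ 0.15  0.01 -0.09]
  shift after turn [-0.     -0.0011  0.0004]
```

View pics/c5.png

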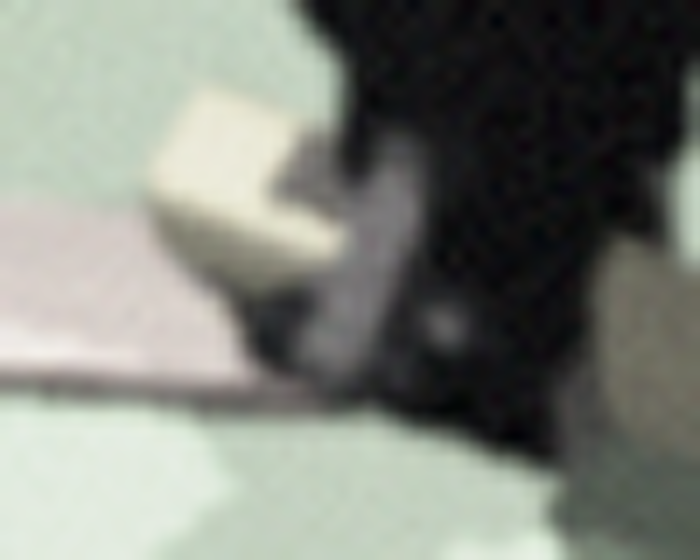

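```bash
python3 -m handwheel '[[[0,-0.0003,0],[0,0,0],1],[[0,0,0],[0,0,0],1]]'; cat >> h.py <<'E'
def probe_overlay(c,off,x0,y0,w,h,s,name,mark=None,ctr=(0,0),press=0):
    st=r.get_state();p=np.array(st['tcp_pos']);R=np.array(st['tcp_rot'])
    im=r.grab_frame(c);im=cv2.resize(im[y0:y0+h,x0:x0+w],None,fx=s,fy=s,interpolation=cv2.INTER_CUBIC)
    # probe frame: x=-tool z, y=tool x, z=-tool y ; origin 5.9 below TCP
    B=np.c_[-R[:,2],R[:,0],-R[:,1]]; o=p+B@np.array([off[0],off[1],-5.9])
    def q(pts): return ((proj(c,o+np.asarray(pts,float)@B.T)-[x0,y0]+.5)*s-.5).astype(int)
    for z in(0,22): cv2.polylines(im,[q([[65,11,z],[65,-11,z],[-65,-11,z],[-65,11,z]])],True,(0,0,255),1)
    cv2.polylines(im,[q([[57,0,0],[57,0,-26+press]])],False,(255,0,0),2)
    if mark is not None:
        a=np.linspace(0,6.28,30); P=np.c_[mark[0]+6*np.cos(a),mark[1]+6*np.sin(a),np.full(30,mark[2])]
        cv2.polylines(im,[((proj(c,P)-[x0,y0]+.5)*s-.5).astype(int)],True,(0,200,0),1)
    cv2.imwrite(name,im)
E
python3 -c "
from h import *
go(594.7,126.6,42,96)
probe_overlay('side',(-1,0),190,215,110,80,7,'pics/c6.png',(650,131.8,12),press=3)"
```

```text
t: 19.52
tcp_pos: [595.3, 126.7, 41.4]
tcp_rot: [[-0.105, 0.003, -0.995], [0.995, -0.001, -0.105], [-0.002, -1.0, -0.003]]
ft_force: [-1.4, 0.3, 0.6]
grip_width: 20.7
t 19.52 pos [595.3 126.7  41.4] yawx 96.01 tilt y [ 0.003  -0.0012 -1.    ] F [-1.4  0.3  0.6] w 20.7
  shift tool m [-0.0001 -0.0006  0.0006] |d| 0.0008
  turn deg [ 0.16  0.01 -0.09]
  shift after turn [-0.0001 -0.0006  0.0006]
```

View pics/c6.png

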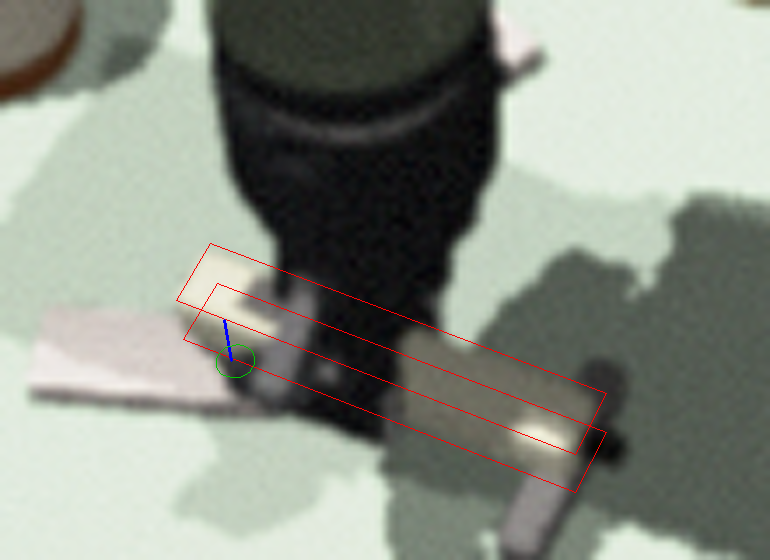

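```bash
python3 -c "
from h import *
im=r.grab_frame('side')[250:280,208:248].astype(float)
b=np.clip((im/255)**.6*255,0,255).astype(np.uint8)
cv2.imwrite('pics/c7.png',cv2.resize(b,None,fx=18,fy=18,interpolation=cv2.INTER_CUBIC))
a=cv2.imread('pics/b4.png');a=cv2.resize(a[200:350,220:360],None,fx=4,fy=4);cv2.imwrite('pics/b4z.png',np.uint8((a/255.)**.6*255))
"
```

```text
(no output)
```

View pics/c7.png

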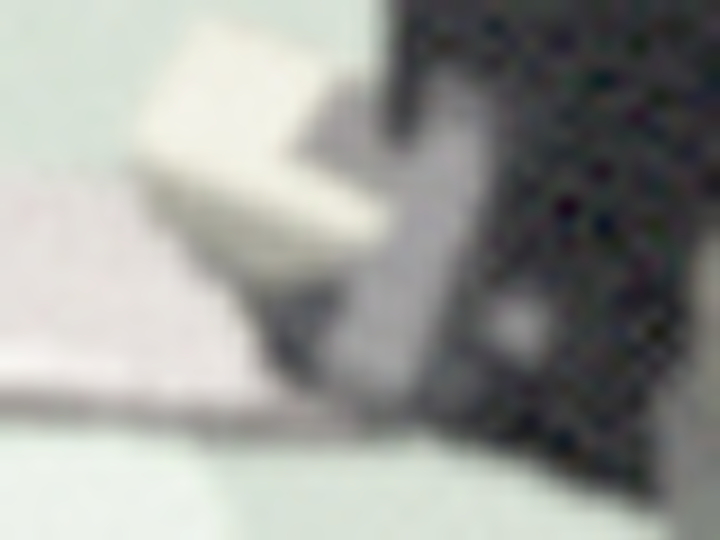

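View pics/b4z.png

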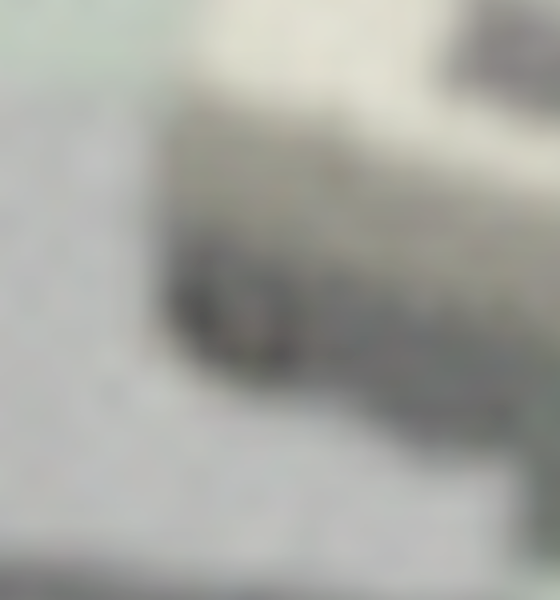

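```bash
python3 - <<'E'
from h import *
def draw(img,p,yaw,x0,y0,s,off,mark,name,crop):
    a=np.radians(yaw);X=np.array([np.cos(a),np.sin(a),0]);B=np.c_[X,[-X[1],X[0],0],[0,0,1]]
    o=np.array(p)+B@np.array([off[0],off[1],-5.9])
    k=4
    u0,v0,w,h=crop; im=cv2.resize(img[v0:v0+h,u0:u0+w],None,fx=k,fy=k,interpolation=cv2.INTER_CUBIC)
    S=s*k
    f=lambda W:((((proj('side',W)-[x0,y0]+.5)*s-[u0,v0])*k)).astype(int)
    q=lambda P:f(o+np.asarray(P,float)@B.T)
    for z in(0,22): cv2.polylines(im,[q([[65,11,z],[65,-11,z],[-65,-11,z],[-65,11,z]])],True,(0,0,255),1)
    cv2.polylines(im,[q([[57,0,0],[57,0,-23]])],False,(255,0,0),2)
    t=np.linspace(0,6.28,30);cv2.polylines(im,[f(np.c_[mark[0]+6*np.cos(t),mark[1]+6*np.sin(t),np.full(30,mark[2])])],True,(0,200,0),1)
    cv2.imwrite(name,im)
draw(cv2.imread('pics/b4.png'),[346.3,-157.2,42.8],6,340,180,7,(-1,0),(402.05,-152,14),'pics/b4o.png',(180,150,180,150))
draw(cv2.imread('pics/c5.png'),[595.2,126.7,41.2],6,205,245,14,(-1,0),(650,131.8,12),'pics/c5o.png',(100,50,190,150)) if 0 else None
im=cv2.imread('pics/c5.png');draw(cv2.resize(im,None,fx=.5,fy=.5),[595.2,126.7,41.2],6,205,245,7,(-1,0),(650,131.8,12),'pics/c5o.png',(40,20,170,150))
E
```

```text
(no output)
```

View pics/b4o.png

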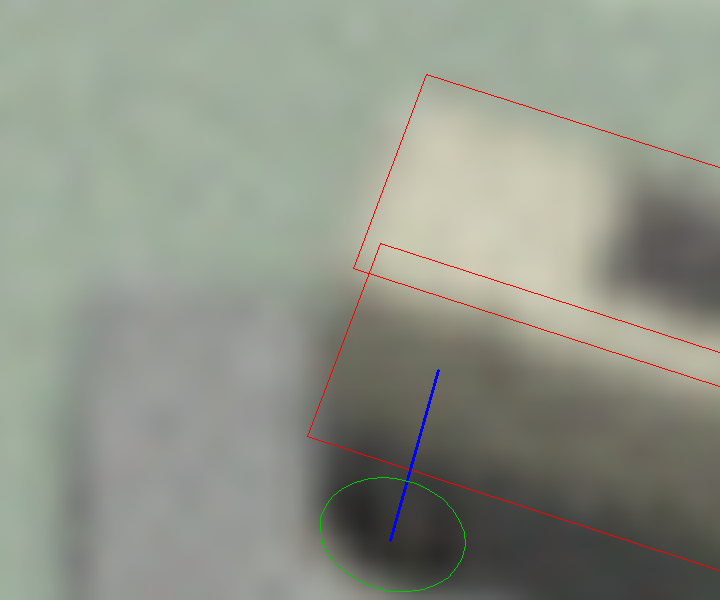

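View pics/c5o.png

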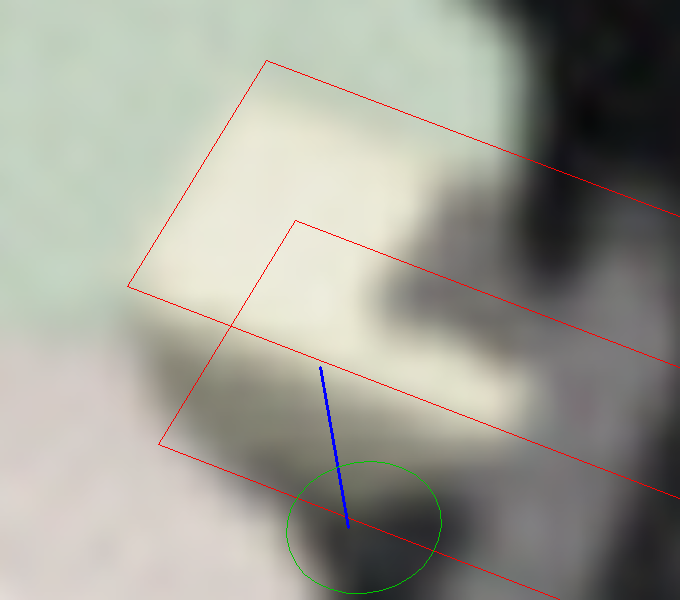

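The probe outline fits the picture at both touches and puts the tip within about 2 mm of the mark. I'll finish the hold.

```bash
python3 -m handwheel '[[[0,0.0007,0],[0,0,0],1],[[0,0,0],[0,0,0],1],[[0,0,0],[0,0,0],1],[[0,0,0],[0,0,0],1],[[0,0,0],[0,0,0],1],[[0,0,0],[0,0,0],1],[[0,0,0],[0,0,0],1]]';python3 -m handwheel '[[[0,0.0005,0],[0,0,0],1],[[0,0,0],[0,0,0],1],[[0,0,0],[0,0,0],1],[[0,0,0],[0,0,0],1],[[0,0,0],[0,0,0],1],[[0,0,0],[0,0,0],1],[[0,0,0],[0,0,0],1]]'; python3 -m handwheel '[[[0,-0.006,0],[0,0,0],1],[[0,-0.015,0],[0,0,0],1],[[0,-0.025,0],[0,0,0],1],[[0,-0.015,0],[0,0,0],1],[[0,0,0],[0,0,0],1],[[0,0,0],[0,0,0],1]]'; python3 -c "
from h import *
r.grab_frame('side')
for n in ('bar75_mark','bar55_mark','bar55','weight'): print(n,[(round(d['score'],2),np.round(d['at'])) for d in r.place_of(n,'side')][:2])
go(619,-27,100,96)
cv2.imwrite('pics/d0.png',cv2.resize(r.grab_frame('side')[160:300,170:350],None,fx=4,fy=4,interpolation=cv2.INTER_CUBIC))"
```

```text
t: 20.2
tcp_pos: [595.4, 126.7, 41.3]
tcp_rot: [[-0.105, 0.004, -0.994], [0.994, -0.001, -0.105], [-0.002, -1.0, -0.003]]
ft_force: [-0.4, -1.2, 0.6]
grip_width: 20.8
t: 20.78
tcp_pos: [595.4, 126.7, 40.8]
tcp_rot: [[-0.105, 0.003, -0.994], [0.994, -0.001, -0.105], [-0.002, -1.0, -0.003]]
ft_force: [-1.8, 0.4, 0.6]
grip_width: 20.7
t: 21.28
tcp_pos: [593.3, 126.5, 101.9]
tcp_rot: [[-0.105, -0.002, -0.995], [0.995, -0.002, -0.105], [-0.001, -1.0, 0.002]]
ft_force: [-0.8, 0.9, -2.8]
grip_width: 20.7
bar75_mark [(0.69, array([650., 132.,  12.])), (0.29, array([675., 142.,  -2.]))]
bar55_mark [(0.57, array([673., -22.,  14.])), (0.55, array([402., 153.,  -2.]))]
bar55 [(0.92, array([672., 141.,   0.])), (0.51, array([659., -16.,  -2.]))]
weight [(0.44, array([587., -90.,   4.]))]
t 21.53 pos [592.  126.4 100. ] yawx 96.0 tilt y [-0.0053 -0.0019 -1.    ] F [-0.4 -0.1 -2. ] w 20.8
  shift tool m [-0.1554  0.0002 -0.0108] |d| 0.1557
  turn deg [-0.31 -0.   -0.08]
  shift after turn [-0.1554  0.     -0.0108]
```

View pics/d0.png

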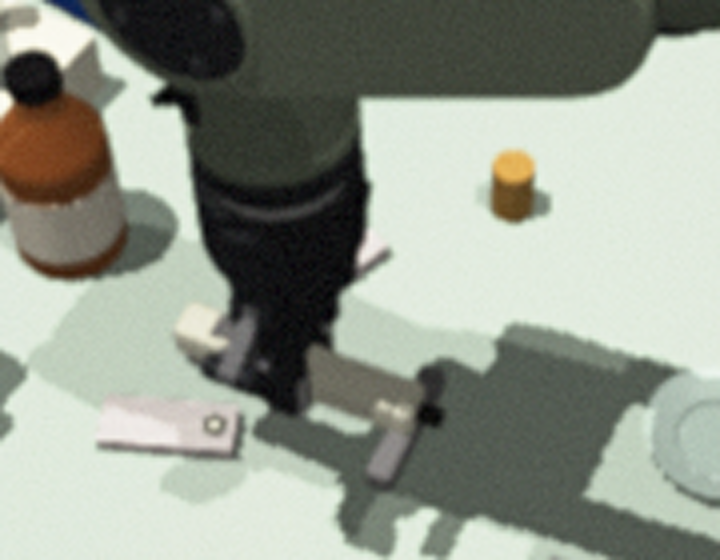

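```bash
python3 -m handwheel '[[[-0.025,0,-0.0018],[-0.3,0,0],1],[[-0.025,0,-0.0018],[0,0,0],1],[[-0.025,0,-0.0018],[0,0,0],1],[[-0.025,0,-0.0018],[0,0,0],1],[[-0.025,0,-0.0018],[0,0,0],1],[[-0.024,0,-0.0018],[0,0,0],1],[[0,0,0],[0,0,0],1],[[0,0,0],[0,0,0],1]]';python3 -c "
from h import *
go(618.6,-26,80,96)"
```

```text
t: 22.25
tcp_pos: [615.5, -24.8, 92.4]
tcp_rot: [[-0.108, -0.011, -0.994], [0.994, 0.0, -0.108], [0.002, -1.0, 0.011]]
ft_force: [-0.5, 1.2, -2.2]
grip_width: 20.9
t 22.25 pos [615.5 -24.8  92.4] yawx 96.22 tilt y [-1.120e-02  5.000e-04 -9.999e-01] F [-0.5  1.2 -2.2] w 20.9
  shift tool m [-0.0015  0.0124 -0.0031] |d| 0.0129
  turn deg [-0.63  0.22  0.09]
  shift after turn [-0.0015  0.0124 -0.003 ]
```

```bash
python3 -m handwheel '[[[-0.0015,0.012,-0.003],[-0.6,0.2,0],1],[[0,0.012,0],[0,0,0],1],[[0,0.008,0],[0,0,0],1],[[0,0,0],[0,0,0],1],[[0,0,0],[0,0,0],1]]';python3 -c "
from h import *
go(618.6,-26,50,96)
probe_overlay('side',(-1,0),220,175,110,80,7,'pics/d1.png',(674.3,-20.8,12))"
```

```text
t: 22.67
tcp_pos: [616.5, -23.5, 56.2]
tcp_rot: [[-0.106, -0.005, -0.994], [0.994, 0.003, -0.106], [0.004, -1.0, 0.005]]
ft_force: [0.8, 0.3, -1.5]
grip_width: 20.6
t 22.67 pos [616.5 -23.5  56.2] yawx 96.1 tilt y [-0.0055  0.0033 -1.    ] F [ 0.8  0.3 -1.5] w 20.6
  shift tool m [-0.0028  0.0062 -0.0018] |d| 0.007
  turn deg [-0.29  0.1   0.22]
  shift after turn [-0.0027  0.0062 -0.0018]
```

View pics/d1.png

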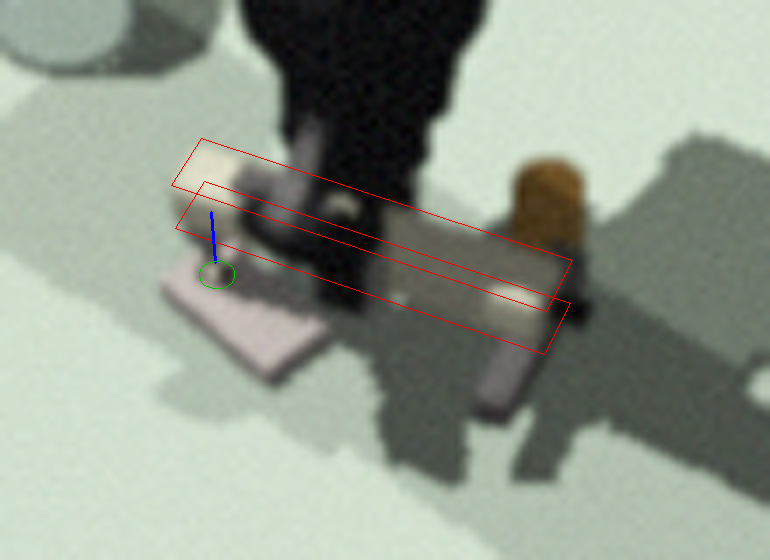

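```bash
python3 -m handwheel '[[[-0.002,0.004,-0.002],[-0.3,0,0.2],1],[[0,0.003,0],[0,0,0],1],[[0,0,0],[0,0,0],1]]';python3 -c "
from h import *
go(618.6,-26,41.3,96)
probe_overlay('side',(-1,0),220,175,110,80,7,'pics/d2.png',(674.3,-20.8,12))"
```

```text
t: 22.97
tcp_pos: [619.2, -24.2, 49.4]
tcp_rot: [[-0.108, 0.001, -0.994], [0.994, -0.0, -0.108], [-0.0, -1.0, -0.001]]
ft_force: [-0.6, -0.6, -1.5]
grip_width: 20.1
t 22.97 pos [619.2 -24.2  49.4] yawx 96.21 tilt y [ 0.0015 -0.     -1.    ] F [-0.6 -0.6 -1.5] w 20.1
  shift tool m [-0.0017  0.0081  0.0008] |d| 0.0083
  turn deg [ 0.08  0.21 -0.01]
  shift after turn [-0.0018  0.0081  0.0007]
```

View pics/d2.png

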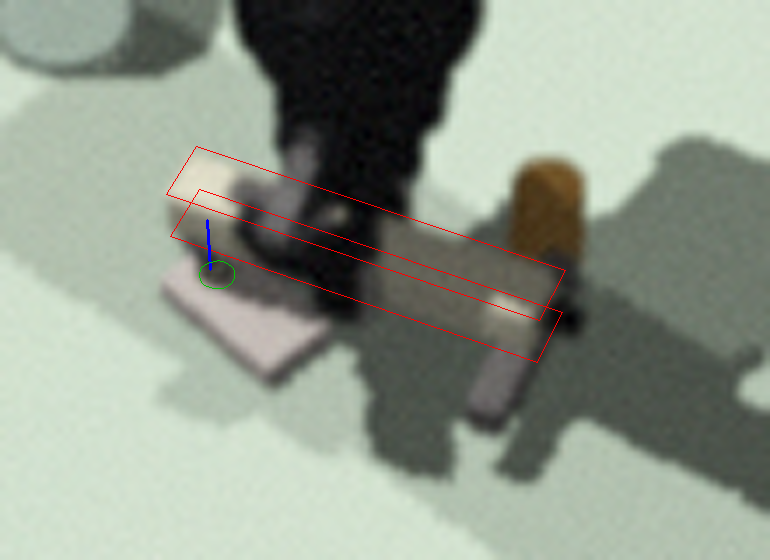

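```bash
python3 -m handwheel '[[[-0.0022,0.003,0.0005],[0,0.2,0],1],[[0,0.004,0],[0,0,0],1],[[0,0.002,0],[0,0,0],1]]';python3 -c "
from h import *
go(618.6,-26,41.3,96)
probe_overlay('side',(-1,0),220,175,110,80,7,'pics/d3.png',(674.3,-20.8,12))"
```

```text
t: 23.27
tcp_pos: [620.6, -26.8, 41.8]
tcp_rot: [[-0.104, 0.005, -0.995], [0.995, -0.001, -0.104], [-0.001, -1.0, -0.005]]
ft_force: [-1.0, 0.3, 0.6]
grip_width: 20.8
t 23.27 pos [620.6 -26.8  41.8] yawx 95.99 tilt y [ 5.4e-03 -6.0e-04 -1.0e+00] F [-1.   0.3  0.6] w 20.8
  shift tool m [0.001  0.0004 0.0019] |d| 0.0022
  turn deg [ 0.3  -0.   -0.07]
  shift after turn [0.001  0.0005 0.0019]
```

View pics/d3.png

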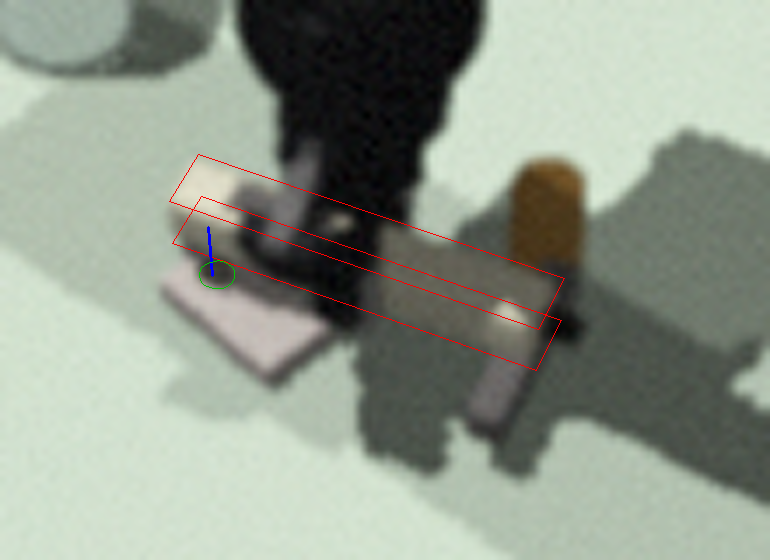

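```bash
python3 -m handwheel '[[[0,0.0005,0],[0,0,0],1],[[0,0,0],[0,0,0],1],[[0,0,0],[0,0,0],1],[[0,0,0],[0,0,0],1],[[0,0,0],[0,0,0],1],[[0,0,0],[0,0,0],1],[[0,0,0],[0,0,0],1]]';python3 -m handwheel '[[[0,0.0005,0],[0,0,0],1],[[0,0,0],[0,0,0],1],[[0,0,0],[0,0,0],1],[[0,0,0],[0,0,0],1],[[0,0,0],[0,0,0],1],[[0,0,0],[0,0,0],1],[[0,0,0],[0,0,0],1]]'; python3 -m handwheel '[[[0,-0.006,0],[0,0,0],1],[[0,-0.015,0],[0,0,0],1],[[0,-0.025,0],[0,0,0],1],[[0,-0.025,0],[0,0,0],1],[[0,-0.02,0],[0,0,0],1],[[0,-0.01,0],[0,0,0],1],[[0,0,0],[0,0,0],1],[[0,0,0],[0,0,0],1]]'; python3 -c "
from h import *
go(403,152,140,96)
cv2.imwrite('pics/e0.png',cv2.resize(r.grab_frame('side')[160:360,170:400],None,fx=3.4,fy=3.4,interpolation=cv2.INTER_CUBIC))"
```

```text
t: 23.9
tcp_pos: [620.9, -26.9, 42.1]
tcp_rot: [[-0.104, 0.006, -0.995], [0.995, -0.001, -0.104], [-0.001, -1.0, -0.006]]
ft_force: [-2.5, 0.4, 0.4]
grip_width: 20.7
t: 24.48
tcp_pos: [621.0, -26.9, 41.7]
tcp_rot: [[-0.104, 0.006, -0.995], [0.995, -0.001, -0.104], [-0.001, -1.0, -0.006]]
ft_force: [-0.5, -0.0, -0.4]
grip_width: 20.7
t: 25.15
tcp_pos: [618.0, -27.0, 144.4]
tcp_rot: [[-0.104, -0.0, -0.995], [0.995, -0.0, -0.104], [-0.0, -1.0, 0.0]]
ft_force: [-0.6, -0.8, -2.5]
grip_width: 20.7
t 25.15 pos [618.  -27.  144.4] yawx 95.96 tilt y [-2.e-04 -3.e-04 -1.e+00] F [-0.6 -0.8 -2.5] w 20.7
  shift tool m [0.2003 0.0044 0.1953] |d| 0.2798
  turn deg [-0.01 -0.04 -0.01]
  shift after turn [0.2005 0.0044 0.1951]
```

View pics/e0.png

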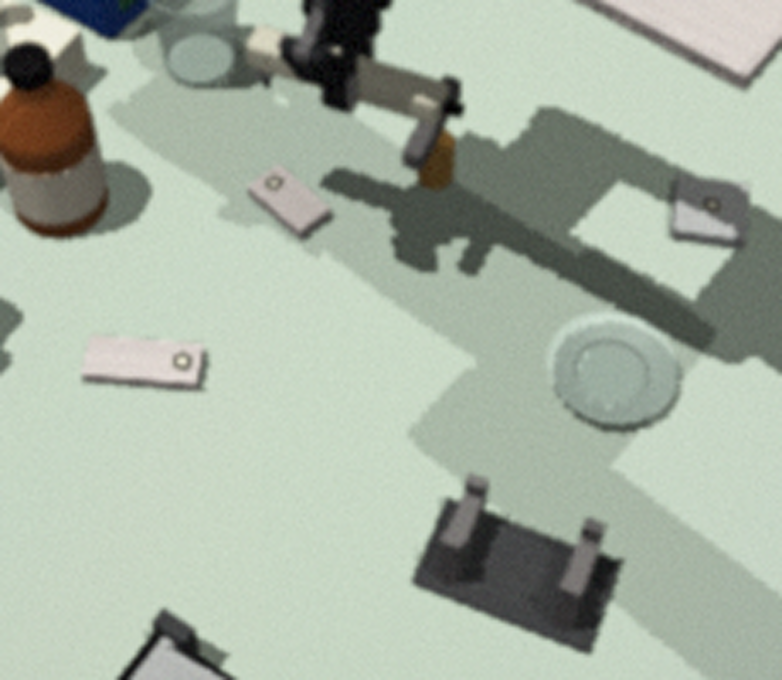

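Both bars are gauged. Now the probe goes back to the stand.

```bash
python3 -m handwheel '[[[0.025,0,0.0245],[0,0,0],1],[[0.025,0,0.0245],[0,0,0],1],[[0.025,0,0.0245],[0,0,0],1],[[0.025,0,0.0245],[0,0,0],1],[[0.025,0,0.0245],[0,0,0],1],[[0.025,0,0.0245],[0,0,0],1],[[0.025,0,0.0245],[0,0,0],1],[[0.02,0,0.02],[0,0,0],1],[[0,0,0],[0,0,0],1],[[0,0,0],[0,0,0],1]]'; python3 -c "
from h import *
go(405.1,151.7,110,96.1)"
```

```text
t: 26.03
tcp_pos: [387.9, 150.9, 127.6]
tcp_rot: [[-0.099, -0.028, -0.995], [0.995, -0.002, -0.099], [0.0, -1.0, 0.028]]
ft_force: [-0.1, 0.2, -1.2]
grip_width: 20.6
t 26.03 pos [387.9 150.9 127.6] yawx 95.67 tilt y [-0.0276 -0.0024 -0.9996] F [-0.1  0.2 -1.2] w 20.6
  shift tool m [-0.0009  0.0171 -0.0177] |d| 0.0246
  turn deg [-1.59 -0.43  0.02]
  shift after turn [-0.001   0.0176 -0.0172]
```

```bash
python3 -m handwheel '[[[-0.001,0.002,-0.009],[-0.8,-0.4,0],1],[[0,0.01,-0.009],[-0.8,0,0],1],[[0,0.01,0],[0,0,0],1],[[0,0,0],[0,0,0],1],[[0,0,0],[0,0,0],1]]'; python3 -c "
from h import *
go(405.1,151.7,80,96.1)"
```

```text
t: 26.45
tcp_pos: [410.8, 149.4, 102.2]
tcp_rot: [[-0.105, 0.004, -0.994], [0.994, -0.001, -0.105], [-0.001, -1.0, -0.004]]
ft_force: [0.4, -0.2, -0.6]
grip_width: 20.9
t 26.45 pos [410.8 149.4 102.2] yawx 96.02 tilt y [ 3.9e-03 -7.0e-04 -1.0e+00] F [ 0.4 -0.2 -0.6] w 20.9
  shift tool m [0.0029 0.0222 0.0055] |d| 0.0231
  turn deg [ 0.22 -0.08 -0.06]
  shift after turn [0.0029 0.0222 0.0054]
```

```bash
python3 -m handwheel '[[[0.003,0.01,0.005],[0.2,0,0],1],[[0,0.01,0],[0,0,0],1],[[0,0,0],[0,0,0],1],[[0,0,0],[0,0,0],1]]'; python3 -c "
from h import *
go(405.1,151.7,60,96.1)
probe_overlay('side',(-1,0),270,250,130,100,6,'pics/e1.png')"
```

```text
t: 26.78
tcp_pos: [408.0, 150.7, 81.2]
tcp_rot: [[-0.101, 0.002, -0.995], [0.995, -0.001, -0.101], [-0.001, -1.0, -0.002]]
ft_force: [0.9, 0.1, -1.6]
grip_width: 20.5
t 26.78 pos [408.  150.7  81.2] yawx 95.81 tilt y [ 2.1e-03 -9.0e-04 -1.0e+00] F [ 0.9  0.1 -1.6] w 20.5
  shift tool m [0.0013 0.0212 0.0028] |d| 0.0214
  turn deg [ 0.12 -0.29 -0.07]
  shift after turn [0.0013 0.0212 0.0028]
```

View pics/e1.png

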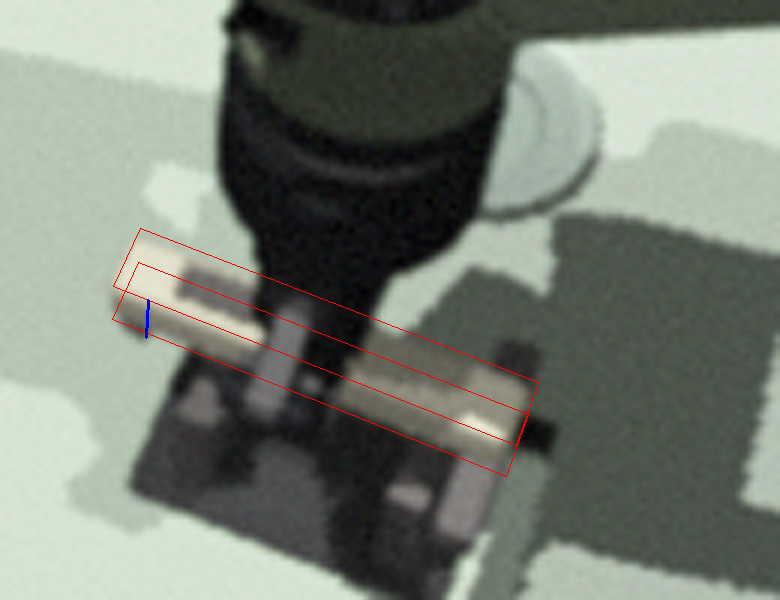

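```bash
python3 -m handwheel '[[[0.001,0.008,0.003],[0.1,-0.3,0],1],[[0,0.008,0.001],[0,0,0],1],[[0,0.005,0],[0,0,0],1],[[0,0,0],[0,0,0],1]]'; python3 -c "
from h import *
go(405.1,151.7,50.9,96.1)"
```

```text
t: 27.17
tcp_pos: [404.6, 151.5, 59.5]
tcp_rot: [[-0.107, 0.003, -0.994], [0.994, -0.001, -0.107], [-0.001, -1.0, -0.003]]
ft_force: [-0.6, 0.0, -2.2]
grip_width: 20.7
t 27.17 pos [404.6 151.5  59.5] yawx 96.14 tilt y [ 3.2e-03 -7.0e-04 -1.0e+00] F [-0.6  0.  -2.2] w 20.7
  shift tool m [ 0.0002  0.0086 -0.0005] |d| 0.0087
  turn deg [ 0.18  0.04 -0.06]
  shift after turn [ 0.0002  0.0086 -0.0006]
```

```bash
python3 -m handwheel '[[[0,0.004,0],[0.2,0,0],1],[[0,0.003,0],[0,0,0],1],[[0,0,0],[0,0,0],1]]'; python3 -m handwheel '[[[0,0.002,0],[0,0,0],1],[[0,0,0],[0,0,0],1]]';  python3 -c "
from h import *
go(405.1,151.7,50.9,96.1)"
```

```text
t: 27.42
tcp_pos: [404.3, 151.6, 51.5]
tcp_rot: [[-0.107, -0.001, -0.994], [0.994, -0.001, -0.107], [-0.001, -1.0, 0.001]]
ft_force: [-0.3, -0.2, -1.1]
grip_width: 20.6
t: 27.58
tcp_pos: [405.1, 151.7, 51.7]
tcp_rot: [[-0.108, -0.001, -0.994], [0.994, -0.001, -0.108], [-0.001, -1.0, 0.002]]
ft_force: [-0.4, 1.0, -2.3]
grip_width: 20.7
t 27.58 pos [405.1 151.7  51.7] yawx 96.18 tilt y [-0.0014 -0.0014 -1.    ] F [-0.4  1.  -2.3] w 20.7
  shift tool m [-0.      0.0008 -0.    ] |d| 0.0008
  turn deg [-0.09  0.08 -0.07]
  shift after turn [-0.0001  0.0008 -0.    ]
```

```bash
python3 -m handwheel '[[[0,0.002,0],[0,0,0],1],[[0,0.001,0],[0,0,0],1]]';  python3 -m handwheel '[[[0,0.001,0],[0,0,0],1],[[0,0,0],[0,0,0],1]]'
```

```text
t: 27.75
tcp_pos: [405.9, 151.9, 51.0]
tcp_rot: [[-0.108, -0.001, -0.994], [0.994, -0.002, -0.108], [-0.001, -1.0, 0.001]]
ft_force: [-7.4, -1.7, 13.1]
grip_width: 20.6
t: 27.92
tcp_pos: [406.2, 152.0, 51.5]
tcp_rot: [[-0.108, -0.001, -0.994], [0.994, -0.002, -0.108], [-0.002, -1.0, 0.001]]
ft_force: [-0.2, 0.6, -2.1]
grip_width: 20.8
```

Resting on the saddle floors, since 13 N showed on the last push. I'll release.

```bash
python3 -m handwheel '[[[0,0,0],[0,0,0],0.8],[[0,0,0],[0,0,0],0.6],[[0,0,0],[0,0,0],0.4],[[0,0,0],[0,0,0],0.2],[[0,0,0],[0,0,0],0],[[0,0,0],[0,0,0],0],[[0,0,0],[0,0,0],0]]'; python3 -m handwheel '[[[0,-0.01,0],[0,0,0],0],[[0,-0.02,0],[0,0,0],0],[[0,-0.025,0],[0,0,0],0],[[0,-0.025,0],[0,0,0],0],[[0,-0.025,0],[0,0,0],0],[[0,-0.02,0],[0,0,0],0],[[0,0,0],[0,0,0],0],[[0,0,0],[0,0,0],0]]';python3 -c "
from h import *
go(670,141,120,113)
cv2.imwrite('pics/f0.png',cv2.resize(r.grab_frame('side')[240:380,250:430],None,fx=4,fy=4,interpolation=cv2.INTER_CUBIC))"
```

```text
t: 28.5
tcp_pos: [407.7, 152.1, 51.6]
tcp_rot: [[-0.108, 0.003, -0.994], [0.994, -0.001, -0.108], [-0.001, -1.0, -0.002]]
ft_force: [0.3, 0.3, 0.4]
grip_width: 85.1
t: 29.17
tcp_pos: [405.9, 152.1, 185.3]
tcp_rot: [[-0.108, 0.0, -0.994], [0.994, -0.002, -0.108], [-0.002, -1.0, -0.0]]
ft_force: [0.4, -0.6, -0.5]
grip_width: 85.5
t 29.17 pos [405.9 152.1 185.3] yawx 96.2 tilt y [ 3.0e-04 -1.5e-03 -1.0e+00] F [ 0.4 -0.6 -0.5] w 85.5
  shift tool m [-0.0394  0.0654 -0.2613] |d| 0.2723
  turn deg [-1.00e-02 -1.68e+01 -9.00e-02]
  shift after turn [-0.1134  0.0653 -0.2388]
```

View pics/f0.png

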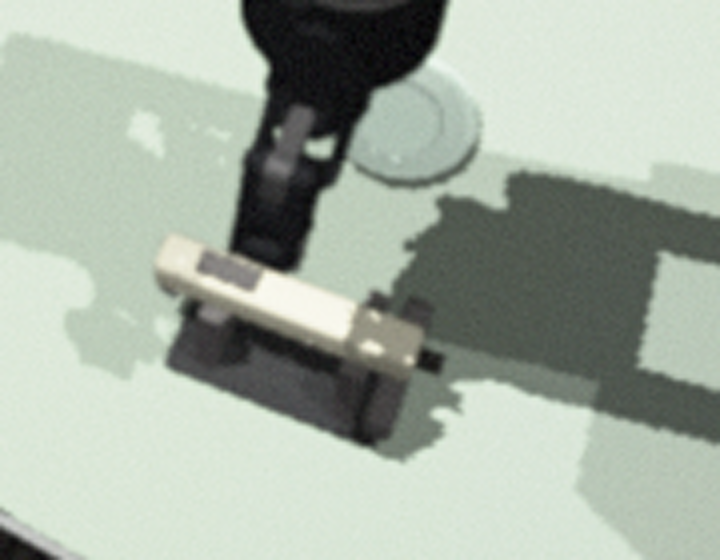

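The probe is back in both saddles. Next is bar75: jaws across its 30 mm width (yaw 114°), partly closed for the approach.

```bash
python3 -m handwheel '[[[0,0,-0.03],[0,-6,0],0.45],[[0,0,-0.03],[0,-6,0],0.45],[[0,0,-0.03],[0,-6,0],0.45],[[0,0,-0.03],[0,0,0],0.45],[[0,0,-0.03],[0,0,0],0.45],[[-0.02,0,-0.03],[0,0,0],0.45],[[-0.02,0,-0.02],[0,0,0],0.45],[[0,0,0],[0,0,0],0.45],[[0,0,0],[0,0,0],0.45]]';python3 -c "
from h import *
print(r.get_state()['qpos'])
r.grab_frame('top')
for n in ('bar75','bar55'): print(n,[(round(d['score'],2),rect('top',d['pixels'],12)) for d in r.masks_of(n,'top')][:3])
r.grab_frame('side')
for n in ('bar75','tray'): print(n,[(round(d['score'],2),rect('side',d['pixels'],8)) for d in r.masks_of(n,'side')][:3])
go(672,141,80,114)"
```

```text
t: 29.97
tcp_pos: [607.2, 182.0, 165.1]
tcp_rot: [[-0.426, -0.028, -0.904], [0.905, -0.006, -0.426], [0.007, -1.0, 0.028]]
ft_force: [-1.3, 0.2, 0.1]
grip_width: 46.8
[ 8.91713624e+00  2.37406635e+01  8.23901425e+01 -9.39358411e-02
  7.55306656e+01 -1.06263788e+02]
bar75 [(0.72, [670.2, 141.5, 77.3, 28.4, 24.0]), (0.53, [657.3, -15.7, 52.3, 27.2, -19.4])]
bar55 [(0.72, [670.2, 141.5, 77.3, 28.4, 24.0]), (0.53, [657.3, -15.7, 52.3, 27.2, -19.4])]
bar75 [(0.77, [660.6, -15.6, 61.0, 36.1, -17.2]), (0.54, [672.8, 142.9, 76.4, 33.7, 25.0])]
tray [(0.67, [449.6, -311.1, 170.4, 92.9, 37.6]), (0.43, [497.0, 334.2, 124.8, 90.7, -0.8])]
t 30.27 pos [606.6 182.7 167.8] yawx 115.28 tilt y [-0.0246 -0.0058 -0.9997] F [0.5 0.3 0.2] w 46.9
  shift tool m [-0.0661  0.0864 -0.0434] |d| 0.1172
  turn deg [-1.42  1.29  0.29]
  shift after turn [-0.0647  0.0878 -0.0428]
```

```bash
python3 -m handwheel '[[[-0.022,0.02,-0.015],[-0.7,0.6,0.3],0.45],[[-0.022,0.02,-0.015],[-0.7,0.6,0],0.45],[[-0.02,0.02,-0.013],[0,0,0],0.45],[[0,0.02,0],[0,0,0],0.45],[[0,0,0],[0,0,0],0.45],[[0,0,0],[0,0,0],0.45]]';python3 -c "
from h import *
go(672,141,50,114)"
```

```text
t: 30.77
tcp_pos: [673.6, 144.3, 92.0]
tcp_rot: [[-0.412, 0.011, -0.911], [0.911, 0.002, -0.412], [-0.003, -1.0, -0.011]]
ft_force: [0.2, 0.5, 0.4]
grip_width: 46.9
t 30.77 pos [673.6 144.3  92. ] yawx 114.33 tilt y [ 0.0108  0.002  -0.9999] F [0.2 0.5 0.4] w 46.9
  shift tool m [-0.0023  0.042   0.0033] |d| 0.0422
  turn deg [ 0.61  0.33 -0.15]
  shift after turn [-0.0024  0.042   0.0028]
```

```bash
python3 -m handwheel '[[[-0.0025,0.015,0.003],[0.6,0.3,0],0.45],[[0,0.015,0.001],[0,0,0],0.45],[[0,0.015,0.001],[0,0,0],0.45],[[0,0,0],[0,0,0],0.45],[[0,0,0],[0,0,0],0.45]]';python3 -c "
from h import *
go(672,141,13,114)
cv2.imwrite('pics/g0.png',cv2.resize(r.grab_frame('side')[210:310,160:290],None,fx=5.5,fy=5.5,interpolation=cv2.INTER_CUBIC))
print((proj('side',[[672,141,12]])-[160,210])*5.5)"
```

```text
t: 31.18
tcp_pos: [670.6, 142.1, 51.0]
tcp_rot: [[-0.409, 0.008, -0.912], [0.912, -0.002, -0.409], [-0.005, -1.0, -0.006]]
ft_force: [0.1, -0.2, 1.1]
grip_width: 46.8
t 31.18 pos [670.6 142.1  51. ] yawx 114.16 tilt y [ 0.0075 -0.0024 -1.    ] F [ 0.1 -0.2  1.1] w 46.8
  shift tool m [-0.0014  0.038  -0.0006] |d| 0.038
  turn deg [ 0.34  0.17 -0.3 ]
  shift after turn [-0.0016  0.038  -0.0008]
[[288.41789197 302.79207141]]
```

View pics/g0.png

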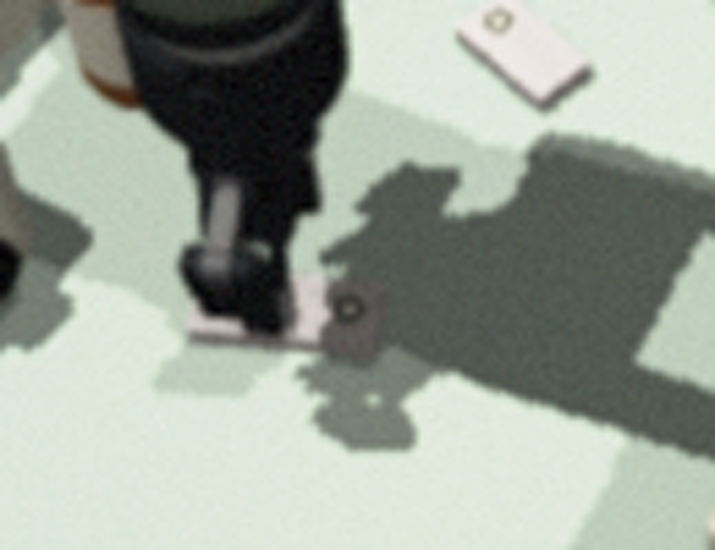

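```bash
python3 -m handwheel '[[[-0.001,0.012,0],[0.3,0.2,-0.3],0.45],[[0,0.012,0.001],[0,0,0],0.45],[[0,0,0],[0,0,0],0.45],[[0,0,0],[0,0,0],0.45]]';python3 -c "
from h import *
go(672,141,14,114)"
```

```text
t: 31.57
tcp_pos: [672.0, 141.5, 28.6]
tcp_rot: [[-0.407, 0.005, -0.914], [0.914, 0.001, -0.407], [-0.001, -1.0, -0.005]]
ft_force: [0.5, 1.2, -0.2]
grip_width: 47.0
t 31.57 pos [672.  141.5  28.6] yawx 114.0 tilt y [ 5.4e-03  9.0e-04 -1.0e+00] F [ 0.5  1.2 -0.2] w 47.0
  shift tool m [-0.0005  0.0146  0.0003] |d| 0.0146
  turn deg [ 0.3   0.   -0.08]
  shift after turn [-0.0005  0.0146  0.0002]
```

```bash
python3 -m handwheel '[[[0,0.007,0],[0.3,0,0],0.45],[[0,0.006,0.001],[0,0,0],0.45],[[0,0,0],[0,0,0],0.45]]';python3 -c "
from h import *
go(672,141,14,114)"
```

```text
t: 31.82
tcp_pos: [671.4, 141.0, 14.7]
tcp_rot: [[-0.407, 0.001, -0.914], [0.914, -0.001, -0.407], [-0.002, -1.0, -0.0]]
ft_force: [-0.4, -0.2, -1.0]
grip_width: 47.2
t 31.82 pos [671.4 141.   14.7] yawx 114.0 tilt y [ 8.0e-04 -1.4e-03 -1.0e+00] F [-0.4 -0.2 -1. ] w 47.2
  shift tool m [-0.0003  0.0007 -0.0005] |d| 0.0009
  turn deg [ 0.01 -0.   -0.09]
  shift after turn [-0.0003  0.0007 -0.0005]
```

```bash
python3 -m handwheel '[[[0,0.002,0],[0,0,0],0.45],[[0,0,0],[0,0,0],0.6],[[0,0,0],[0,0,0],0.8],[[0,0,0],[0,0,0],1],[[0,0,0],[0,0,0],1],[[0,0,0],[0,0,0],1],[[0,0,0],[0,0,0],1],[[0,0,0],[0,0,0],1]]' 60; python3 -m handwheel '[[[0,-0.004,0],[0,0,0],1],[[0,-0.01,0],[0,0,0],1],[[0,-0.02,0],[0,0,0],1],[[0,-0.025,0],[0,0,0],1],[[0,-0.025,0],[0,0,0],1],[[0,-0.02,0],[0,0,0],1],[[0,0,0],[0,0,0],1],[[0,0,0],[0,0,0],1]]';python3 -c "
from h import *
go(672,141,14,114)
cv2.imwrite('pics/g1.png',cv2.resize(r.grab_frame('side')[190:310,140:300],None,fx=4.5,fy=4.5,interpolation=cv2.INTER_CUBIC))"
```

```text
t: 32.48
tcp_pos: [671.6, 141.0, 12.6]
tcp_rot: [[-0.407, 0.001, -0.914], [0.914, -0.001, -0.407], [-0.002, -1.0, -0.0]]
ft_force: [-0.8, 0.1, -0.3]
grip_width: 28.4
t: 33.15
tcp_pos: [670.2, 141.1, 123.0]
tcp_rot: [[-0.407, -0.002, -0.914], [0.914, -0.002, -0.407], [-0.001, -1.0, 0.002]]
ft_force: [0.4, -0.4, -1.8]
grip_width: 28.0
t 33.15 pos [670.2 141.1 123. ] yawx 113.99 tilt y [-0.002  -0.0016 -1.    ] F [ 0.4 -0.4 -1.8] w 28.0
  shift tool m [-0.0007  0.109  -0.0019] |d| 0.109
  turn deg [-0.14 -0.01 -0.04]
  shift after turn [-0.0008  0.109  -0.0016]
```

View pics/g1.png

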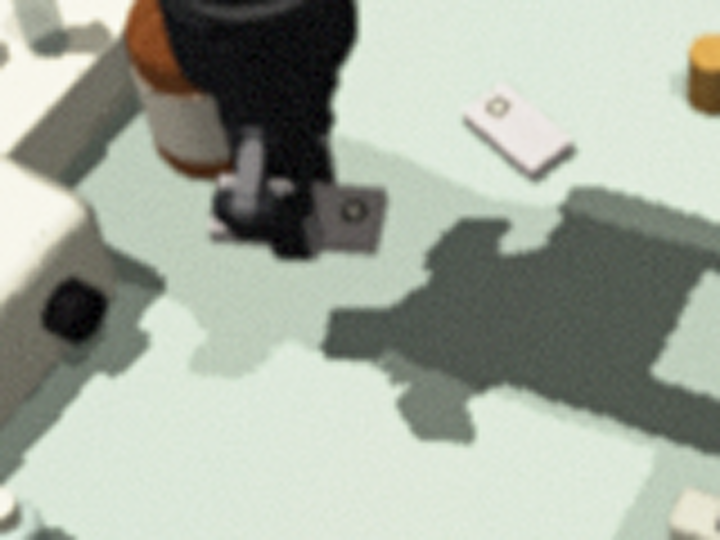

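```bash
python3 -c "
from h import *
w=to_world('side',[[365,119],[419,150],[390,182],[325,150]],16);print(w.round(0))
w=to_world('top',[[390,210],[449,213],[442,284],[387,275]],16);print(w.round(0))
go(555,-381,140,80)"
```

```text
[[ 570. -470.   16.]
 [ 396. -423.   16.]
 [ 423. -276.   16.]
 [ 614. -300.   16.]]
[[ 613. -299.   16.]
 [ 600. -470.   16.]
 [ 398. -437.   16.]
 [ 428. -281.   16.]]
t 33.2 pos [670.8 141.2 123.4] yawx 113.99 tilt y [-6.0e-04 -1.4e-03 -1.0e+00] F [ 0.6 -0.3  0.2] w 28.2
  shift tool m [-0.4299 -0.0158  0.3182] |d| 0.5351
  turn deg [-0.05 33.99 -0.08]
  shift after turn [-0.5343 -0.0166  0.0234]
```

```bash
python3 -m handwheel '[[[-0.02,-0.003,0.015],[0,6.6,0],1],[[-0.02,-0.003,0.012],[0,6.6,0],1],[[-0.02,-0.003,0.008],[0,6.6,0],1],[[-0.02,0,0.004],[0,6.6,0],1],[[-0.02,0,0],[0,6.6,0],1],[[-0.025,0,0],[0,0,0],1],[[-0.03,0,0],[0,0,0],1],[[-0.03,0,0],[0,0,0],1],[[-0.03,0,0],[0,0,0],1],[[-0.03,0,0],[0,0,0],1]]';python3 -c "
from h import *
go(548,-378,130,81)"
```

```text
t: 34.03
tcp_pos: [614.2, -110.3, 115.1]
tcp_rot: [[0.174, -0.026, -0.984], [0.985, 0.005, 0.174], [0.001, -1.0, 0.026]]
ft_force: [-0.1, -0.2, -0.6]
grip_width: 28.0
t 34.03 pos [ 614.2 -110.3  115.1] yawx 80.0 tilt y [-0.0258  0.0053 -0.9997] F [-0.1 -0.2 -0.6] w 28.0
  shift tool m [-0.2752 -0.0147  0.0191] |d| 0.2762
  turn deg [-1.51 -1.    0.06]
  shift after turn [-0.2748 -0.0149  0.0235]
```

```bash
python3 -m handwheel '[[[-0.03,-0.002,0.002],[-0.8,-1,0],1],[[-0.03,-0.002,0.002],[-0.7,0,0],1],[[-0.03,-0.002,0.002],[0,0,0],1],[[-0.03,-0.002,0.002],[0,0,0],1],[[-0.03,-0.002,0.003],[0,0,0],1],[[-0.03,0,0.003],[0,0,0],1],[[-0.03,0,0.003],[0,0,0],1],[[-0.025,0,0.003],[0,0,0],1],[[0,0,0],[0,0,0],1],[[0,0,0],[0,0,0],1]]';python3 -c "
from h import *
go(548,-378,60,81)
im=r.grab_frame('side');cv2.imwrite('pics/g2.png',cv2.resize(im[70:220,270:470],None,fx=3.7,fy=3.7,interpolation=cv2.INTER_CUBIC))
im=r.grab_frame('top');cv2.imwrite('pics/g3.png',cv2.resize(im[180:320,340:500],None,fx=4.2,fy=4.2,interpolation=cv2.INTER_CUBIC))"
```

```text
t: 34.87
tcp_pos: [540.4, -351.4, 104.2]
tcp_rot: [[0.164, -0.026, -0.986], [0.986, 0.015, 0.164], [0.011, -1.0, 0.028]]
ft_force: [0.5, 0.8, -0.2]
grip_width: 28.1
t 34.87 pos [ 540.4 -351.4  104.2] yawx 80.57 tilt y [-0.0256  0.0152 -0.9996] F [ 0.5  0.8 -0.2] w 28.1
  shift tool m [-0.0255  0.0436 -0.0131] |d| 0.0521
  turn deg [-1.59 -0.43  0.63]
  shift after turn [-0.0251  0.0442 -0.0117]
```

View pics/g2.png

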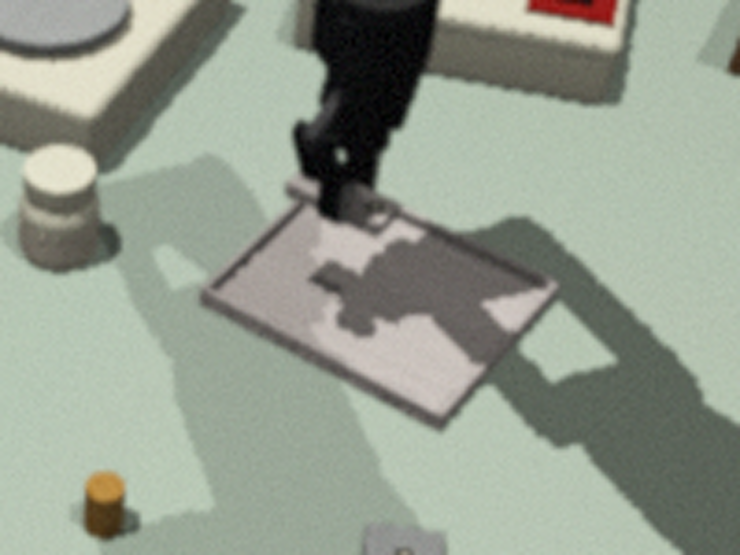

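View pics/g3.png

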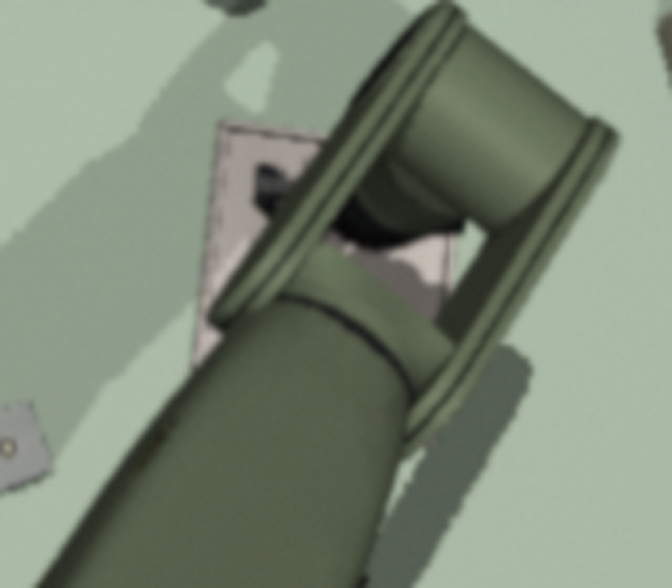

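```bash
python3 -c "
from h import *
w=to_world('side',[[270+203/3.7,70+293/3.7],[270+440/3.7,70+422/3.7],[270+557/3.7,70+287/3.7]],16);print(w.round(0))
d=w[0]-w[1];print(np.degrees(np.arctan2(d[1],d[0])),np.linalg.norm(d));d=w[1]-w[2];print(np.degrees(np.arctan2(d[1],d[0])),np.linalg.norm(d));print((w[0]+w[2])/2)"
```

```text
[[ 615. -302.   16.]
 [ 422. -268.   16.]
 [ 396. -434.   16.]]
-10.053893891341717 196.01299663054735
80.84128177755848 167.93082355521142
[ 505.59216008 -368.22306743   16.        ]
```

```bash
python3 -m handwheel '[[[-0.013,0.012,-0.006],[-0.8,-0.4,0.6],1],[[-0.012,0.014,-0.006],[-0.8,0,0],1],[[0,0.012,0],[0,0,0],1],[[0,0,0],[0,0,0],1],[[0,0,0],[0,0,0],1]]';python3 -c "
from h import *
go(548,-377,30,81)"
```

```text
t: 35.38
tcp_pos: [550.3, -369.5, 62.8]
tcp_rot: [[0.147, -0.001, -0.989], [0.989, 0.004, 0.147], [0.004, -1.0, 0.002]]
ft_force: [0.6, -1.2, -0.7]
grip_width: 28.4
t 35.38 pos [ 550.3 -369.5   62.8] yawx 81.53 tilt y [-0.0013  0.0043 -1.    ] F [ 0.6 -1.2 -0.7] w 28.4
  shift tool m [-0.0079  0.0328  0.0011] |d| 0.0338
  turn deg [-0.11  0.53  0.23]
  shift after turn [-0.0078  0.0328  0.0011]
```

```bash
python3 -m handwheel '[[[-0.008,0.01,0.001],[-0.1,0.5,0.2],1],[[0,0.01,0.001],[0,0,0],1],[[0,0.008,0.001],[0,0,0],1],[[0,0,0],[0,0,0],1],[[0,0,0],[0,0,0],1]]';python3 -c "
from h import *
go(548,-377,30,81)
im=r.grab_frame('side');cv2.imwrite('pics/g4.png',cv2.resize(im[80:200,300:440],None,fx=5,fy=5,interpolation=cv2.INTER_CUBIC))"
```

```text
t: 35.8
tcp_pos: [546.6, -374.0, 32.7]
tcp_rot: [[0.153, -0.001, -0.988], [0.988, 0.001, 0.153], [0.001, -1.0, 0.001]]
ft_force: [0.9, -0.2, 0.2]
grip_width: 28.6
t 35.8 pos [ 546.6 -374.    32.7] yawx 81.2 tilt y [-7.0e-04  1.4e-03 -1.0e+00] F [ 0.9 -0.2  0.2] w 28.6
  shift tool m [-0.0028  0.0027 -0.0019] |d| 0.0043
  turn deg [-0.05  0.2   0.07]
  shift after turn [-0.0027  0.0027 -0.0019]
```

View pics/g4.png

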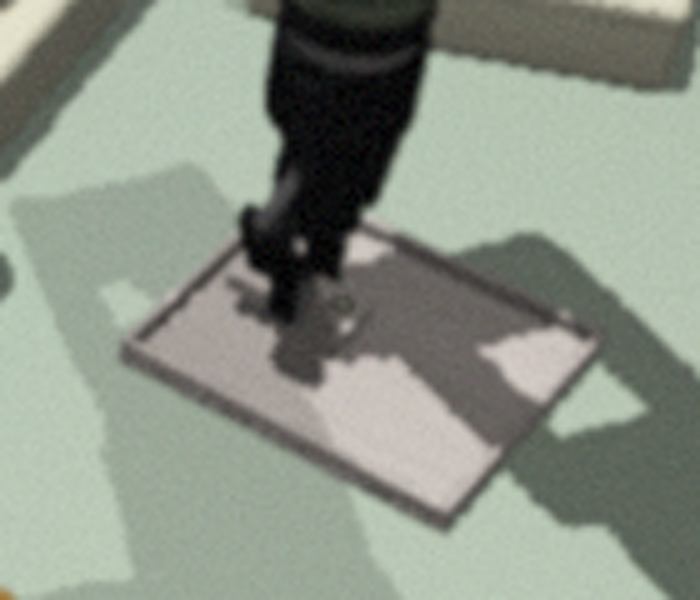

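```bash
python3 -m handwheel '[[[-0.001,0.006,0],[0,0.2,0],1],[[0,0.005,0],[0,0,0],1],[[0,0,0],[0,0,0],1]]'; python3 -m handwheel '[[[0,0.003,0],[0,0,0],1],[[0,0.001,0],[0,0,0],1]]'; python3 -m handwheel '[[[0,0.002,0],[0,0,0],1],[[0,0.001,0],[0,0,0],1]]'
```

```text
t: 36.1
tcp_pos: [546.9, -375.5, 21.8]
tcp_rot: [[0.157, 0.001, -0.988], [0.988, 0.0, 0.157], [0.0, -1.0, -0.0]]
ft_force: [-0.4, -0.0, -0.7]
grip_width: 28.4
t: 36.27
tcp_pos: [547.0, -375.8, 17.7]
tcp_rot: [[0.157, 0.001, -0.988], [0.988, -0.0, 0.157], [-0.0, -1.0, -0.001]]
ft_force: [-0.1, -0.9, -1.5]
grip_width: 28.0
t: 36.43
tcp_pos: [547.7, -376.3, 17.2]
tcp_rot: [[0.157, 0.001, -0.988], [0.988, -0.001, 0.157], [-0.0, -1.0, -0.001]]
ft_force: [-0.8, -0.7, 0.4]
grip_width: 28.2
```

```bash
python3 -m handwheel '[[[0,0.002,0],[0,0,0],1],[[0,0.001,0],[0,0,0],1]]';python3 -m handwheel '[[[0,0.001,0],[0,0,0],1],[[0,0.001,0],[0,0,0],1]]'
```

```text
t: 36.6
tcp_pos: [548.1, -376.7, 17.3]
tcp_rot: [[0.157, 0.001, -0.988], [0.988, -0.001, 0.157], [-0.001, -1.0, -0.002]]
ft_force: [-0.6, 0.3, 0.0]
grip_width: 28.5
t: 36.77
tcp_pos: [548.2, -376.8, 17.2]
tcp_rot: [[0.157, 0.001, -0.988], [0.988, -0.001, 0.157], [-0.001, -1.0, -0.001]]
ft_force: [-2.8, 2.7, 8.5]
grip_width: 28.3
```

The bar is on the tray floor. I'll release.

```bash
python3 -m handwheel '[[[0,0,0],[0,0,0],0.8],[[0,0,0],[0,0,0],0.6],[[0,0,0],[0,0,0],0.5],[[0,0,0],[0,0,0],0.45],[[0,0,0],[0,0,0],0.45],[[0,0,0],[0,0,0],0.45]]'; python3 -m handwheel '[[[0,-0.008,0],[0,0,0],0.45],[[0,-0.02,0],[0,0,0],0.45],[[0,-0.025,0],[0,0,0],0.45],[[0,-0.025,0],[0,0,0],0.45],[[0,-0.025,0],[0,0,0],0.45],[[0,-0.01,0],[0,0,0],0.45],[[0,0,0],[0,0,0],0.45],[[0,0,0],[0,0,0],0.45]]';python3 -c "
from h import *
im=r.grab_frame('side');cv2.imwrite('pics/g5.png',cv2.resize(im[70:280,200:440],None,fx=3.3,fy=3.3,interpolation=cv2.INTER_CUBIC))
for c in ('side','top'):
  r.grab_frame(c)
  print(c,[(round(d['score'],2),rect(c,d['pixels'],8)) for d in r.masks_of('bar55',c)][:3])
  print([(round(d['score'],2),np.round(d['at'])) for d in r.place_of('bar55_mark',c)][:2])
go(659,-16,120,73)"
```

```text
t: 37.27
tcp_pos: [548.8, -377.4, 16.4]
tcp_rot: [[0.157, 0.003, -0.988], [0.988, -0.002, 0.157], [-0.002, -1.0, -0.003]]
ft_force: [0.6, -0.1, 0.6]
grip_width: 47.0
t: 37.93
tcp_pos: [547.3, -376.1, 133.8]
tcp_rot: [[0.157, -0.0, -0.988], [0.988, 0.0, 0.157], [0.0, -1.0, 0.0]]
ft_force: [0.6, 0.5, -0.2]
grip_width: 47.2
side [(0.79, [660.7, -17.3, 58.3, 31.3, -20.6]), (0.61, [553.4, -383.1, 75.1, 36.0, -9.4]), (0.15, [489.8, 341.4, 165.8, 119.9, -5.0])]
[(0.74, array([672., -23.,   9.])), (0.57, array([729., 302.,  -1.]))]
top [(0.57, [657.3, -15.7, 56.0, 30.0, -16.9])]
[(0.47, array([677., -20.,  11.])), (0.2, array([ 400., -147.,   11.]))]
t 38.28 pos [ 546.2 -375.2  131.3] yawx 80.97 tilt y [-0.0038  0.0036 -1.    ] F [-0.  -0.7  0.1] w 47.0
  shift tool m [ 0.3724  0.0122 -0.0551] |d| 0.3766
  turn deg [-0.26  7.97  0.15]
  shift after turn [ 0.3764  0.0113 -0.0028]
```

View pics/g5.png

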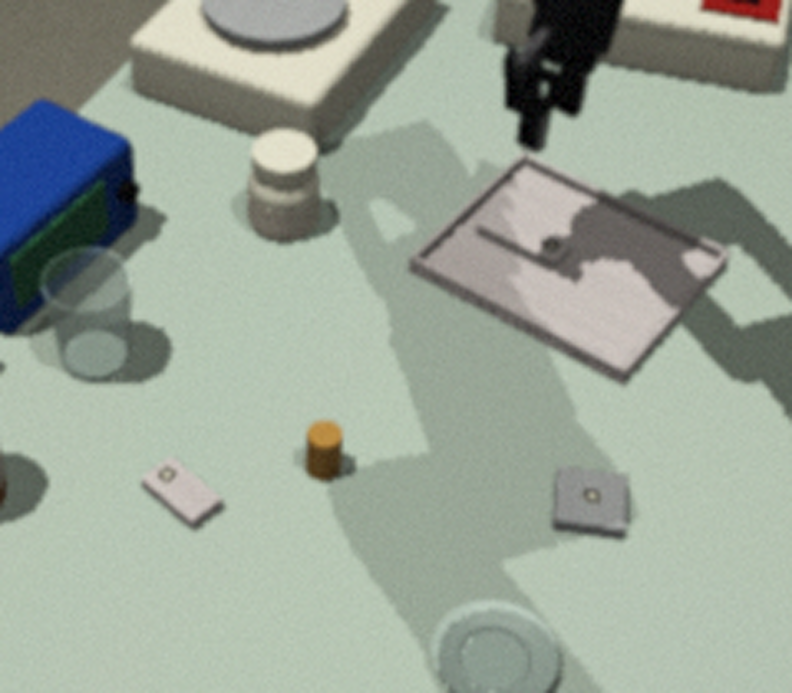

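```bash
python3 -m handwheel '[[[0.03,0,-0.003],[0,4.5,0],0.45],[[0.031,0,-0.002],[0,4.5,0],0.45],[[0.032,0,0],[0,0,0],0.45],[[0.032,0,0],[0,0,0],0.45],[[0.032,0,0],[0,0,0],0.45],[[0.032,0,0],[0,0,0],0.45],[[0.032,0,0],[0,0,0],0.45],[[0.032,0,0],[0,0,0],0.45],[[0.032,0,0],[0,0,0],0.45],[[0.032,0,0],[0,0,0],0.45],[[0.03,0,0],[0,0,0],0.45],[[0.0,0,0],[0,0,0],0.45]]';python3 -c "
from h import *
go(659,-16.5,80,72)"
```

```text
t: 39.28
tcp_pos: [654.5, -32.9, 121.5]
tcp_rot: [[0.326, -0.016, -0.945], [0.945, 0.009, 0.326], [0.003, -1.0, 0.018]]
ft_force: [-0.0, 0.4, -0.4]
grip_width: 47.2
t 39.28 pos [654.5 -32.9 121.5] yawx 70.99 tilt y [-0.016   0.0086 -0.9998] F [-0.   0.4 -0.4] w 47.2
  shift tool m [0.0169 0.0415 0.0003] |d| 0.0448
  turn deg [-1.03 -1.01  0.18]
  shift after turn [0.017  0.0415 0.0008]
```

```bash
python3 -m handwheel '[[[0.008,0.01,0],[-0.5,-0.5,0.2],0.45],[[0.004,0.014,0],[-0.5,-0.5,0],0.45],[[0,0.014,0],[0,0,0],0.45],[[0,0,0],[0,0,0],0.45],[[0,0,0],[0,0,0],0.45]]';python3 -c "
from h import *
go(659,-16.5,45,72)
cv2.imwrite('pics/h0.png',cv2.resize(r.grab_frame('side')[170:270,200:330],None,fx=5.5,fy=5.5,interpolation=cv2.INTER_CUBIC))"
```

```text
t: 39.7
tcp_pos: [657.7, -18.4, 79.9]
tcp_rot: [[0.303, -0.003, -0.953], [0.953, -0.001, 0.303], [-0.002, -1.0, 0.002]]
ft_force: [-0.7, 0.5, 0.9]
grip_width: 47.0
t 39.7 pos [657.7 -18.4  79.9] yawx 72.39 tilt y [-0.0029 -0.0013 -1.    ] F [-0.7  0.5  0.9] w 47.0
  shift tool m [ 0.0023  0.0349 -0.0007] |d| 0.035
  turn deg [-0.13  0.39 -0.12]
  shift after turn [ 0.0022  0.0349 -0.0006]
```

View pics/h0.png

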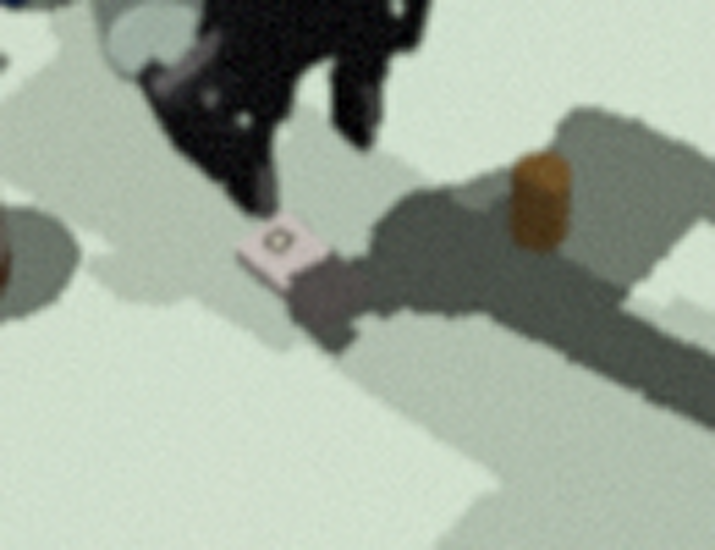

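```bash
python3 -m handwheel '[[[0.002,0.014,0],[0,0.4,0],0.45],[[0,0.013,0],[0,0,0],0.45],[[0,0.01,0],[0,0,0],0.45],[[0,0,0],[0,0,0],0.45],[[0,0,0],[0,0,0],0.45]]';python3 -c "
from h import *
go(659,-16.5,20,72)
cv2.imwrite('pics/h1.png',cv2.resize(r.grab_frame('side')[170:270,200:330],None,fx=5.5,fy=5.5,interpolation=cv2.INTER_CUBIC))"
```

```text
t: 40.17
tcp_pos: [658.9, -18.8, 40.5]
tcp_rot: [[0.313, -0.001, -0.95], [0.95, -0.002, 0.313], [-0.002, -1.0, 0.001]]
ft_force: [0.7, -0.1, 0.4]
grip_width: 47.1
t 40.17 pos [658.9 -18.8  40.5] yawx 71.78 tilt y [-0.0013 -0.002  -1.    ] F [ 0.7 -0.1  0.4] w 47.1
  shift tool m [0.0023 0.0205 0.0006] |d| 0.0207
  turn deg [-0.04 -0.22 -0.13]
  shift after turn [0.0023 0.0205 0.0006]
```

View pics/h1.png

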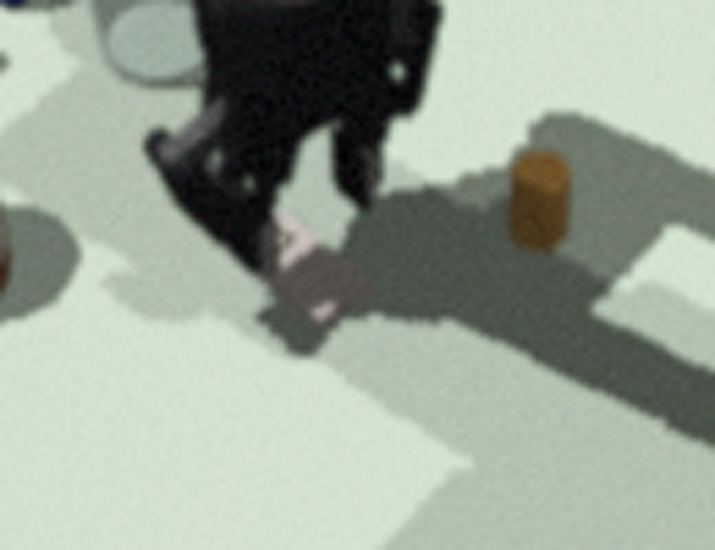

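```bash
python3 -m handwheel '[[[0.0023,0.008,0.0005],[0,-0.2,0],0.45],[[0,0.008,0.0005],[0,0,0],0.45],[[0,0.004,0],[0,0,0],0.45],[[0,0,0],[0,0,0],0.45]]';python3 -c "
from h import *
go(659,-16.5,12.6,72)"
```

```text
t: 40.55
tcp_pos: [659.2, -16.3, 19.6]
tcp_rot: [[0.309, 0.0, -0.951], [0.951, -0.002, 0.309], [-0.002, -1.0, -0.001]]
ft_force: [0.4, 0.6, 1.0]
grip_width: 46.9
t 40.55 pos [659.2 -16.3  19.6] yawx 71.99 tilt y [ 3.0e-04 -2.2e-03 -1.0e+00] F [0.4 0.6 1. ] w 46.9
  shift tool m [-0.0002  0.007   0.0002] |d| 0.007
  turn deg [ 0.06 -0.01 -0.12]
  shift after turn [-0.0002  0.007   0.0002]
```

```bash
python3 -m handwheel '[[[0,0.006,0],[0,0,0],0.45],[[0,0.001,0],[0,0,0],0.45],[[0,0,0],[0,0,0],0.45]]';python3 -m handwheel '[[[0,0,0],[0,0,0],0.6],[[0,0,0],[0,0,0],0.8],[[0,0,0],[0,0,0],1],[[0,0,0],[0,0,0],1],[[0,0,0],[0,0,0],1],[[0,0,0],[0,0,0],1],[[0,0,0],[0,0,0],1]]' 60
```

```text
t: 40.8
tcp_pos: [659.3, -16.2, 11.8]
tcp_rot: [[0.309, 0.0, -0.951], [0.951, -0.002, 0.309], [-0.002, -1.0, -0.001]]
ft_force: [0.2, 0.1, 1.1]
grip_width: 46.8
t: 41.38
tcp_pos: [660.1, -16.4, 12.9]
tcp_rot: [[0.309, 0.002, -0.951], [0.951, -0.003, 0.309], [-0.002, -1.0, -0.003]]
ft_force: [0.3, -0.8, -1.6]
grip_width: 28.1
```

```bash
python3 -m handwheel '[[[0,-0.004,0],[0,0,0],1],[[0,-0.01,0],[0,0,0],1],[[0,-0.02,0],[0,0,0],1],[[0,-0.025,0],[0,0,0],1],[[0,-0.025,0],[0,0,0],1],[[0,-0.02,0],[0,0,0],1],[[0,0,0],[0,0,0],1],[[0,0,0],[0,0,0],1]]';python3 -c "
from h import *
go(463,-363,130,80.5)
cv2.imwrite('pics/h2.png',cv2.resize(r.grab_frame('side')[150:270,200:330],None,fx=5,fy=5,interpolation=cv2.INTER_CUBIC))"
```

```text
t: 42.05
tcp_pos: [658.5, -15.9, 123.3]
tcp_rot: [[0.309, -0.001, -0.951], [0.951, -0.002, 0.309], [-0.002, -1.0, 0.0]]
ft_force: [-0.2, 0.1, -0.7]
grip_width: 28.1
t 42.05 pos [658.5 -15.9 123.3] yawx 72.0 tilt y [-7.0e-04 -2.1e-03 -1.0e+00] F [-0.2  0.1 -0.7] w 28.1
  shift tool m [-0.3905 -0.0058  0.0787] |d| 0.3984
  turn deg [-0.01 -8.5  -0.13]
  shift after turn [-0.3746 -0.0067  0.1356]
```

View pics/h2.png

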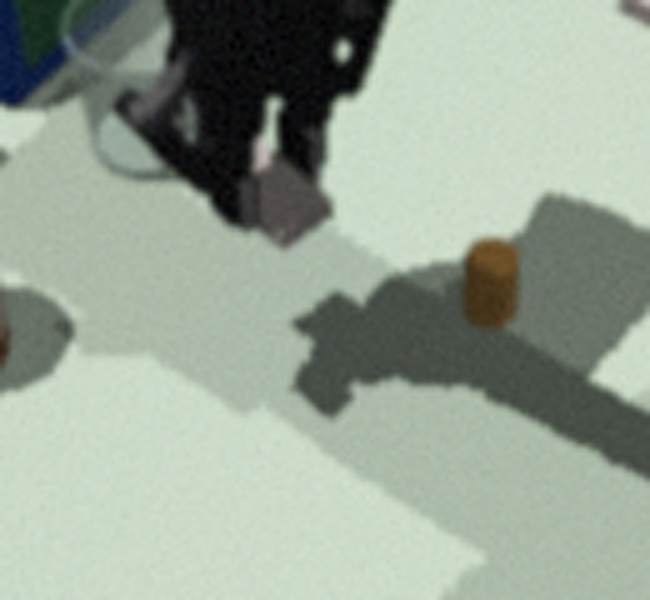

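```bash
python3 -m handwheel '[[[-0.034,-0.003,0.01],[0,-4.2,0],1],[[-0.034,-0.003,0.012],[0,-4.2,0],1],[[-0.034,-0.002,0.012],[0,0,0],1],[[-0.034,-0.002,0.012],[0,0,0],1],[[-0.034,-0.002,0.012],[0,0,0],1],[[-0.034,-0.002,0.012],[0,0,0],1],[[-0.034,-0.002,0.012],[0,0,0],1],[[-0.034,-0.002,0.012],[0,0,0],1],[[-0.034,-0.002,0.012],[0,0,0],1],[[-0.034,-0.002,0.012],[0,0,0],1],[[-0.02,0,0.01],[0,0,0],1],[[0,0,0],[0,0,0],1]]';python3 -c "
from h import *
go(463,-363,70,80.5)"
```

```text
t: 43.1
tcp_pos: [451.9, -353.0, 126.6]
tcp_rot: [[0.151, -0.023, -0.988], [0.988, 0.013, 0.151], [0.01, -1.0, 0.025]]
ft_force: [-0.2, -0.7, -0.8]
grip_width: 28.4
t 43.1 pos [ 451.9 -353.   126.6] yawx 81.29 tilt y [-0.0233  0.0135 -0.9996] F [-0.2 -0.7 -0.8] w 28.4
  shift tool m [-0.0087  0.0562 -0.0139] |d| 0.0585
  turn deg [-1.44  0.79  0.55]
  shift after turn [-0.008   0.0566 -0.0126]
```

```bash
python3 -m handwheel '[[[-0.004,0.015,-0.005],[-0.7,0.8,0.5],1],[[-0.004,0.017,-0.005],[-0.7,0,0],1],[[0,0.017,0],[0,0,0],1],[[0,0,0],[0,0,0],1],[[0,0,0],[0,0,0],1]]';python3 -c "
from h import *
go(463,-363,35,80.5)
im=r.grab_frame('side');cv2.imwrite('pics/h3.png',cv2.resize(im[80:200,300:440],None,fx=5,fy=5,interpolation=cv2.INTER_CUBIC))"
```

```text
t: 43.52
tcp_pos: [457.0, -360.4, 69.9]
tcp_rot: [[0.171, -0.005, -0.985], [0.985, 0.009, 0.171], [0.008, -1.0, 0.006]]
ft_force: [0.3, -0.5, 0.3]
grip_width: 28.0
t 43.52 pos [ 457.  -360.4   69.9] yawx 80.14 tilt y [-0.0048  0.0086 -1.    ] F [ 0.3 -0.5  0.3] w 28.0
  shift tool m [-0.0018  0.0349 -0.0065] |d| 0.0355
  turn deg [-0.36 -0.36  0.44]
  shift after turn [-0.0016  0.0349 -0.0063]
```

View pics/h3.png

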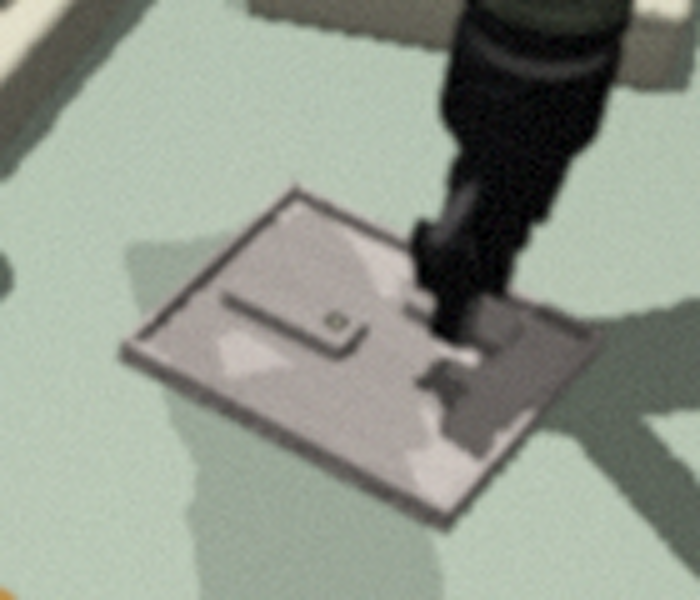

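```bash
python3 -m handwheel '[[[-0.001,0.012,-0.004],[-0.3,-0.3,0.4],1],[[0,0.012,0],[0,0,0],1],[[0,0.01,0],[0,0,0],1],[[0,0,0],[0,0,0],1],[[0,0,0],[0,0,0],1]]';python3 -c "
from h import *
go(463,-363,20,80.5)"
```

```text
t: 43.98
tcp_pos: [462.4, -360.1, 36.0]
tcp_rot: [[0.163, 0.0, -0.987], [0.987, 0.0, 0.163], [0.0, -1.0, 0.0]]
ft_force: [0.2, -0.1, -0.4]
grip_width: 28.2
t 43.98 pos [ 462.4 -360.1   36. ] yawx 80.63 tilt y [ 0.e+00  5.e-04 -1.e+00] F [ 0.2 -0.1 -0.4] w 28.2
  shift tool m [-0.0028  0.016  -0.001 ] |d| 0.0163
  turn deg [-0.    0.13  0.03]
  shift after turn [-0.0028  0.016  -0.0011]
```

```bash
python3 -m handwheel '[[[-0.001,0.008,0],[0,0,0],1],[[0,0.006,0],[0,0,0],1],[[0,0,0],[0,0,0],1]]'; python3 -m handwheel '[[[0,0.003,0],[0,0,0],1],[[0,0.001,0],[0,0,0],1]]'; python3 -m handwheel '[[[0,0.002,0],[0,0,0],1],[[0,0.001,0],[0,0,0],1]]'; python3 -m handwheel '[[[0,0.001,0],[0,0,0],1],[[0,0.001,0],[0,0,0],1]]'
```

```text
t: 44.23
tcp_pos: [463.0, -361.7, 22.2]
tcp_rot: [[0.163, 0.002, -0.987], [0.987, -0.001, 0.163], [-0.001, -1.0, -0.002]]
ft_force: [-0.5, 0.2, -1.4]
grip_width: 28.4
t: 44.4
tcp_pos: [463.1, -362.1, 18.0]
tcp_rot: [[0.163, 0.002, -0.987], [0.987, -0.001, 0.163], [-0.001, -1.0, -0.002]]
ft_force: [0.7, 0.7, 0.1]
grip_width: 28.5
t: 44.57
tcp_pos: [463.5, -362.5, 17.0]
tcp_rot: [[0.163, 0.002, -0.987], [0.987, -0.001, 0.163], [-0.001, -1.0, -0.002]]
ft_force: [-2.5, 2.9, 8.1]
grip_width: 28.7
t: 44.73
tcp_pos: [463.4, -362.5, 17.0]
tcp_rot: [[0.163, 0.001, -0.987], [0.987, -0.001, 0.163], [-0.001, -1.0, -0.001]]
ft_force: [-2.0, 1.2, 5.2]
grip_width: 27.7
```

```bash
python3 -m handwheel '[[[0,0,0],[0,0,0],0.8],[[0,0,0],[0,0,0],0.6],[[0,0,0],[0,0,0],0.5],[[0,0,0],[0,0,0],0.45],[[0,0,0],[0,0,0],0.45],[[0,0,0],[0,0,0],0.45]]'; python3 -m handwheel '[[[0,-0.008,0],[0,0,0],0.45],[[0,-0.02,0],[0,0,0],0.45],[[0,-0.025,0],[0,0,0],0.45],[[0,-0.025,0],[0,0,0],0.45],[[0,-0.03,0],[0,0,0],0.45],[[0,-0.03,0],[0,0,0],0.45],[[0,0,0],[0,0,0],0.45],[[0,0,0],[0,0,0],0.45]]';python3 -c "
from h import *
im=r.grab_frame('side');cv2.imwrite('pics/i0.png',cv2.resize(im[70:360,170:440],None,fx=2.0,fy=2.0,interpolation=cv2.INTER_CUBIC));cv2.imwrite('pics/i1.png',cv2.resize(im[90:200,310:440],None,fx=5,fy=5,interpolation=cv2.INTER_CUBIC))
go(456,345,190,75)"
```

```text
t: 45.23
tcp_pos: [464.3, -363.6, 18.0]
tcp_rot: [[0.163, 0.003, -0.987], [0.987, -0.003, 0.163], [-0.003, -1.0, -0.004]]
ft_force: [-1.2, 0.4, 0.2]
grip_width: 46.9
t: 45.9
tcp_pos: [462.5, -361.8, 162.9]
tcp_rot: [[0.163, -0.0, -0.987], [0.987, 0.001, 0.163], [0.001, -1.0, 0.0]]
ft_force: [0.3, 0.5, -0.1]
grip_width: 46.8
t 45.95 pos [ 463.2 -362.5  163.6] yawx 80.61 tilt y [ 0.0015 -0.0011 -1.    ] F [1.  0.1 1.4] w 47.1
  shift tool m [ 0.6968 -0.0272  0.1226] |d| 0.708
  turn deg [ 0.1   5.61 -0.05]
  shift after turn [ 0.6815 -0.0264  0.1901]
```

View pics/i0.png

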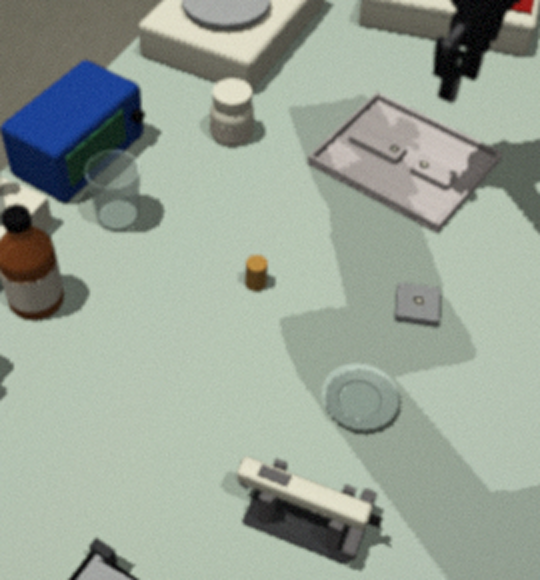

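View pics/i1.png

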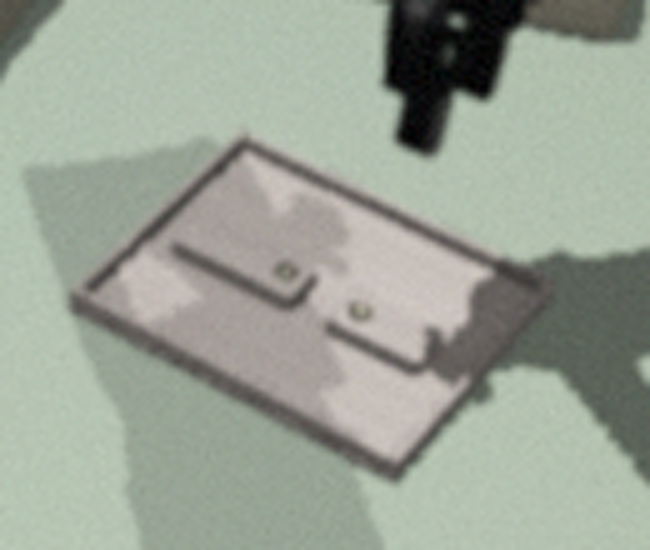

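Both bars are flat in the tray with marks up and clear of each other, and the probe is in its saddles. Now to the treadle.

```bash
python3 -m handwheel '[[[0.03,-0.004,0.005],[0,2.8,0],1],[[0.035,-0.004,0.006],[0,2.8,0],1],[[0.035,-0.004,0.01],[0,0,0],1],[[0.035,-0.004,0.01],[0,0,0],1],[[0.035,-0.004,0.01],[0,0,0],1],[[0.035,-0.004,0.01],[0,0,0],1],[[0.035,-0.004,0.01],[0,0,0],1],[[0.035,-0.004,0.01],[0,0,0],1],[[0.035,-0.002,0.01],[0,0,0],1],[[0.035,-0.002,0.01],[0,0,0],1]]';python3 -c "
from h import *
go(456,345,150,75)"
```

```text
t: 46.78
tcp_pos: [456.0, 3.7, 190.1]
tcp_rot: [[0.279, -0.013, -0.96], [0.96, 0.004, 0.279], [-0.0, -1.0, 0.014]]
ft_force: [0.4, 0.2, 0.2]
grip_width: 0.1
t 46.78 pos [456.    3.7 190.1] yawx 73.82 tilt y [-0.013   0.0036 -0.9999] F [0.4 0.2 0.2] w 0.1
  shift tool m [0.3278 0.0413 0.0945] |d| 0.3437
  turn deg [-0.78 -1.18  0.  ]
  shift after turn [0.3297 0.0401 0.0883]
```

```bash
python3 -m handwheel '[[[0.034,0,0.009],[-0.4,-0.6,0],1],[[0.034,0,0.009],[-0.4,-0.6,0],1],[[0.034,0,0.009],[0,0,0],1],[[0.034,0,0.009],[0,0,0],1],[[0.034,0,0.009],[0,0,0],1],[[0.034,0,0.009],[0,0,0],1],[[0.034,0,0.009],[0,0,0],1],[[0.034,0,0.009],[0,0,0],1],[[0.034,0,0.009],[0,0,0],1],[[0.01,0,0.0],[0,0,0],1],[[0,0,0],[0,0,0],1],[[0,0,0],[0,0,0],1]]';python3 -c "
from h import *
go(455,345,90,75)"
```

```text
t: 47.78
tcp_pos: [446.3, 350.8, 175.3]
tcp_rot: [[0.248, -0.022, -0.969], [0.969, -0.006, 0.248], [-0.012, -1.0, 0.02]]
ft_force: [-0.3, -0.4, -0.2]
grip_width: -0.3
t 47.78 pos [446.3 350.8 175.3] yawx 75.66 tilt y [-0.022  -0.0065 -0.9997] F [-0.3 -0.4 -0.2] w -0.3
  shift tool m [-0.0024  0.0851 -0.0115] |d| 0.086
  turn deg [-1.13  0.65 -0.68]
  shift after turn [-0.0033  0.0853 -0.0099]
```

```bash
python3 -m handwheel '[[[-0.003,0.02,-0.005],[-0.6,0.6,-0.6],1],[[0,0.02,-0.003],[-0.5,0,0],1],[[0,0.02,0],[0,0,0],1],[[0,0.02,0],[0,0,0],1],[[0,0,0],[0,0,0],1],[[0,0,0],[0,0,0],1]]';python3 -c "
from h import *
go(455,345,80,75)"
```

```text
t: 48.28
tcp_pos: [453.2, 335.6, 91.4]
tcp_rot: [[0.266, -0.003, -0.964], [0.964, -0.007, 0.266], [-0.007, -1.0, 0.001]]
ft_force: [0.2, -0.1, 0.9]
grip_width: 0.1
t 48.28 pos [453.2 335.6  91.4] yawx 74.56 tilt y [-0.0029 -0.0065 -1.    ] F [ 0.2 -0.1  0.9] w 0.1
  shift tool m [0.0096 0.0113 0.0008] |d| 0.0148
  turn deg [-0.06 -0.44 -0.4 ]
  shift after turn [0.0095 0.0114 0.0007]
```

```bash
python3 -m handwheel '[[[0.009,0,0],[0,0,-0.4],1],[[0,0.007,0],[0,0,0],1],[[0,0.007,0],[0,0,0],1],[[0,0.007,0],[0,0,0],1],[[0,0.006,0],[0,0,0],1],[[0,0.005,0],[0,0,0],1]]';python3 -m handwheel '[[[0,0.005,0],[0,0,0],1],[[0,0.004,0],[0,0,0],1]]'; python3 -m handwheel '[[[0,0.003,0],[0,0,0],1],[[0,0.003,0],[0,0,0],1]]'
```

```text
t: 48.78
tcp_pos: [459.9, 344.9, 63.3]
tcp_rot: [[0.269, 0.007, -0.963], [0.963, 0.005, 0.269], [0.007, -1.0, -0.005]]
ft_force: [-2.5, -0.6, 5.5]
grip_width: -0.4
t: 48.95
tcp_pos: [459.2, 345.1, 54.0]
tcp_rot: [[0.269, 0.005, -0.963], [0.963, 0.004, 0.269], [0.006, -1.0, -0.004]]
ft_force: [-2.6, -0.7, 5.1]
grip_width: 0.1
t: 49.12
tcp_pos: [458.9, 345.2, 48.4]
tcp_rot: [[0.268, 0.004, -0.963], [0.963, 0.003, 0.268], [0.004, -1.0, -0.003]]
ft_force: [-6.9, -4.2, 23.7]
grip_width: 0.1
```

```bash
python3 -m handwheel '[[[0,0.004,0],[0,0,0],1],[[0,0.004,0],[0,0,0],1]]'; python3 -m handwheel '[[[0,-0.004,0],[0,0,0],1],[[0,-0.01,0],[0,0,0],1],[[0,-0.015,0],[0,0,0],1],[[0,-0.025,0],[0,0,0],1],[[0,-0.03,0],[0,0,0],1],[[0,-0.03,0],[0,0,0],1],[[0,-0.02,0],[0,0,0],1],[[0,0,0],[0,0,0],1],[[0,0,0],[0,0,0],1],[[0,0,0],[0,0,0],1]]'; python3 -c "
from h import *
im=r.grab_frame('side');cv2.imwrite('pics/j0.png',im);im=r.grab_frame('top');cv2.imwrite('pics/j1.png',im)
print([(round(d['score'],2),np.round(d['at'])) for d in r.place_of('treadle_pad','side')][:2])
for n in 'beaker reagent jar vial weight dish probe'.split():
  d=r.place_of(n,'top'); print(n,[(round(e['score'],2),np.round(e['at'])) for e in d[:1]])
go(456,345,150)"
```

```text
t: 49.28
tcp_pos: [459.0, 345.3, 48.0]
tcp_rot: [[0.266, 0.002, -0.964], [0.964, 0.0, 0.266], [0.001, -1.0, -0.001]]
ft_force: [-12.6, -8.3, 33.9]
grip_width: 0.3
t: 50.12
tcp_pos: [461.5, 346.4, 189.0]
tcp_rot: [[0.264, 0.011, -0.964], [0.965, 0.002, 0.264], [0.005, -1.0, -0.01]]
ft_force: [0.3, 0.0, 0.5]
grip_width: -0.4
[(0.65, array([451., 344.,  66.])), (0.18, array([488., 341.,   4.]))]
beaker [(0.55, array([ 789., -100.,    4.]))]
reagent [(0.57, array([794.,  60.,  -1.]))]
jar [(0.7, array([ 740., -306.,    2.]))]
vial [(0.47, array([730., 301.,  -1.]))]
weight [(0.54, array([585., -91.,  -2.]))]
dish [(0.65, array([409.,   1.,  -1.]))]
probe [(0.71, array([406., 154.,  42.]))]
t 50.62 pos [461.2 346.1 189. ] yawx 74.68 tilt y [ 0.0099  0.0015 -0.9999] F [ 0.2  0.3 -0.4] w 0.1
  shift tool m [-0.0026  0.0389  0.0051] |d| 0.0394
  turn deg [ 0.52 -0.    0.23]
  shift after turn [-0.0025  0.039   0.0047]
```

View pics/j0.png

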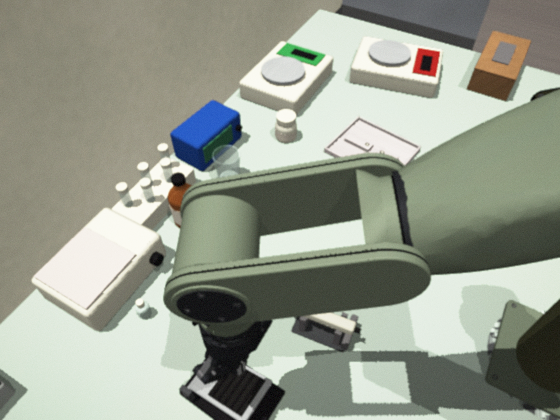

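View pics/j1.png

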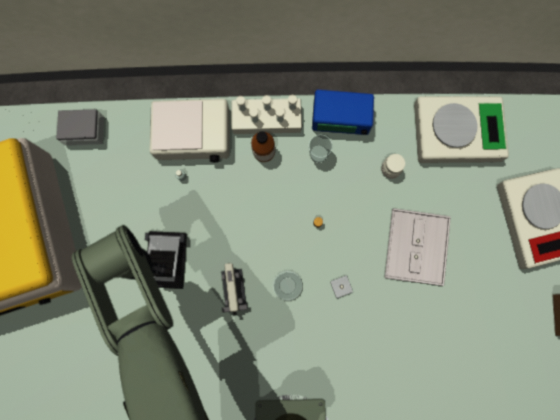

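Both bars lie in the tray at top-view (418,233) and (415,262), the probe is on its stand at (232,288), and the treadle is up. The bystanders have not moved and the gripper is clear, so I'll hand in.

```bash
python3 -c "
from plant import r
print(r.sign_off())"
```

```text
the job is handed in; nothing more can be done
None
```

The job is done and handed in at about 51 s of the 210 s allowed; the hand-in gave no verdict.

- **Treadle:** I pressed it to its stop at the start and again at the end. Each time the force rose to about 34 N with the travel ended, and it came back up afterwards.
- **Gauging:** Only bar75 and bar55 were on the bench. The probe tip was held on the zero block, then bar75, then bar55, for about 1.2–1.5 s each at roughly 2 N. The reading on bar75 reached nearly 4 N for an instant.
- **Putting away:** The probe is back in both saddles of its stand. Both bars are flat in the tray, marks up and apart.

**Last checks:**
- The final pictures show the bars in the tray, the probe on its stand and the treadle up. The gripper stands clear, about 120 mm above the treadle.
- The networks place the bystanders within about 5 mm of where they started, which is about their own error.
- During contact the tip was partly hidden by the handle and fingers. I placed it on the marks by projecting the probe's outline into the side picture, which put it within about 2 mm of each centre.
- The arm read about 5 mm higher at the treadle stop than the stated fingertip length would give. I went by the force there instead.
- I saw no bar knocked aside and no slackening of the grip.

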